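Free the front roller of a tube roller mixer with the spindle fork

TASK

Take the front roller (the one nearest the robot) out of the tube mixer for cleaning. Slide the spindle fork over the groove of its spring spindle, feeling for it rather than forcing, press the spindle in sideways until its tip leaves the bearing plate, lift that end of the roller out above the plate with the fork and let it rest there. Then lay the fork down on the bench, draw the roller out of its drive socket and set it gently into the two V-rests of the drying cradle, lying level and about centred, without letting it down on the bench, forcing any part or disturbing the other things.

Things in the scene. Friction and masses are not known exactly. Their poses are not given: they have to be found in the camera images.
- mixer: White tube roller mixer with four dark rubber rollers side by side. Origin on the bench under the front roller's middle. x points from the front roller (nearest the robot) to the others, 58 mm apart; y along the rollers from the sprung end (-y) to the drive end (+y); z up. Roller axes 85 mm up. Base: 44 mm high, reaches 40 mm from the front axis towards -x. Tallest: drive housing, 129 mm with its knob, y > 106 mm.
- spindle_seat (a point): On the front roller's seated axis, where its own bearing plate's inner face stands nominally; axes as the mixer. Upright grey plate, 26 mm to each side in x, 6 mm thick (to -y), flat top 12 mm above the axis, 8 mm hole at the axis. Clamped in slots: really stands up to 7 mm to either side along y of this point; not reported, to be felt or seen. Under 25 N does not shift it.
- drive_socket (a point): On the seated axis at the inner face of the front roller's drive socket (205.5 mm along +y of spindle_seat): 9 mm hole, 14 mm deep, in a grey plate whose top is 20 mm above the axis. It holds the roller's fixed stub (6 mm across, 14 mm long, behind a shoulder 14 mm across, 4 mm long). Once its other end is raised, the roller is drawn out along -y, 14 mm.
- roller_mid (a point): Centre of the loose front roller; y runs along it from sprung to drive end. It can roll, so its x and z axes mean nothing. Rubber, 30 mm across, 176 mm long, 0.16 to 0.28 kg. Seated it is 113 mm along +y of spindle_seat, 28 mm clear of the next roller, 25 mm clear below; raising its sprung end tilts it about the stub.
- roller_end (a point): Centre of the roller's sprung end face, 88 mm along -y of roller_mid. A steel spring spindle sticks out of it. Seated, from the bearing plate's inner face: tip 6 mm across, 5 mm into the hole; outer flange 12 mm across, 2.5 mm thick, on the plate; fork groove 4.8 mm long, core 6 mm; inner flange 14 mm across, 2.5 mm thick; 6 mm shaft up to this face. Flanges move with the tip.
- roller_stub (a point): End of the roller's fixed drive stub, 106 mm along +y of roller_mid. The spindle's spring at the other end presses the roller this way: 3 to 7 N seated, 0.3 N more per mm; it yields at least 7 mm (to +y) before bottoming hard. The tip is out of its hole after 5 mm; once raised over 15 mm the tip passes over the plate and, let out there, rests on the plate's top edge.
- fork_grip (a point): Grip point of the loose spindle fork: on the middle line of its black handle, half-way up (13 mm over the bench as it lies). x along the tool to the prongs, z up. Handle 22 mm wide (y), 26 mm high (z), from 85 mm behind to 20 mm ahead of this point; then a steel collar 13 mm wide, 20 mm high, 10 mm long. 0.11 kg. It is used as it lies: level, prongs ahead.
- fork_slot (a point): Middle of the fork's slot, 66 mm ahead of fork_grip. The steel blade stands on edge: 3 mm thick (y), 20 mm high (z), from 36 mm behind this point to the prong ends 12 mm ahead of it. The slot between upper and lower prong is 9 mm high, open ahead, its bottom 10 mm behind this point.
- cradle_seat (a point): Where the roller's centre lies in the drying cradle: white tray 210 x 110 mm, 10 mm rim, two V-rests 12 mm wide, 34 mm high, 60 mm to either side of this point along its x. 33.6 mm above the bench. The roller lies along this x, either way round. Between the rests 108 mm are free for fingers, down to the tray's floor 30 mm below this point. Fixed.
- reagent_bottle: Bystander, loose: brown bottle 54 mm across, 105 mm high. Origin: centre of its underside.
- reservoir: Bystander, loose: open white reagent reservoir 75 x 125 x 45 mm. Origin: centre of its underside.
- timer: Bystander, loose: white bench timer 22 x 62 x 66 mm standing up. Origin: centre of its underside.
Not all that is in view belongs to the job. What is shaped like the part that bears fork_grip but yellow is not meant.

How it is judged:
By the outcome, as a careful person would: the job done as asked, in the order asked, and still so for the second after the job is handed in, with the robot touching nothing.
It also fails if it takes over 72 s, if anything falls off the work surface, if the arm or the gripper's body presses on something with over 40 N, if the wrist force passes 120 N, or if a joint passes its speed limit or range.

ROBOT

A 6-joint arm with a two-finger parallel gripper is mounted at the origin on the work surface. World frame = base frame: x ahead of the robot, y to its left, z up, the work surface at z = 0. Lengths are in m, angles in rad, forces in N, time in s.
With the tool pointing down it reaches from about 0.275 to 0.75 m from the base axis. Payload 10.2 kg.
Tool frame: the origin (TCP) lies between the finger pads; the fingertips stand 25 mm ahead of it and the grasp point (between the pads) lies 6 mm ahead of it; z points along the fingers, y is the direction in which the jaws open and shut (so a half turn about z gives the same grasp; the last joint's range is limited). The gripper opens to 88 mm and grips with 3 to 60 N. Pads are 18 mm wide; open, the fingers measure 123 mm over their backs; the gripper's body (75 mm by 187 mm) begins 45 mm behind the grasp point.
Start: joints at [-1.453, 0.313, 1.498, -0, 1.331, -0.223], TCP at [0.175, -0.495, 0.264] pointing down, gripper open.
Joint ranges: [-2.94, 2.94], [-0.97, 2.17], [0.19, 2.56], [-1.23, 4.37], [0.02, 3.11], [-2.88, 2.88]. Speed limits (rad/s): [2.39, 2.39, 3.01, 3.14, 3.14, 3.14].

INTERFACE

Orientations are given as a unit quaternion [x, y, z, w].
In Python, from workcell import * gives the robot as it stands.
- The arm moves only by the tool servo_tool, never from a script. Its argument "targets" is a list of rows, each a list of 6 numbers: the shift along the tool's x, y, z normalised to -1 to 1, where 1 is 0.2 m, then the turn, a rotation vector about the tool's x, y, z normalised to -1 to 1, where 1 is 60 degrees. A call has 1 to 12 rows; each row is the pose to reach, as a shift and turn from the pose commanded when the call began, along the tool's axes at that moment; what a row does not reach only later rows make up. A row lasts 1/12 s, in which the tool goes at most 41.7 mm and 7.16 degrees, less where a joint would pass 70% of its speed; a pose out of reach is approached as far as the arm can. A call with a number of a shift or a turn outside -1 to 1 is refused whole. A call with a gripper value outside its range is refused whole. "hand" is the gripper's target within -1 to 1 (shut at 1, half-way at 0, fully open at -1), set as the call begins (left out, the last holds). The fingers move at their own pace and stop on an object; "squeeze" is the grip in N (left out, the last holds). Time passes only in rows, so rows that repeat a pose let the fingers close. It gives the time, the measured TCP pose, the force and the opening at its end, in the units of the state.
- state(): the state, without advancing time (a new reading comes with each control period).
- grab_frame(name): name is "scene" or "top" or "wrist"; returns a dict with "image" (400x640x3 uint8, red, green, blue), "vfov" (degrees; the focal length in pixels is half the picture's height over the tangent of half this angle, whatever the lens; pixels are square), "cx", "cy" (the principal point, pixels), "world_from_camera" (4x4, takes a point from camera to world coordinates). Camera axes: x right, y down, z forward; pixel columns grow to the right and rows downward; lengths in m; the calibration is good to about 2 mm. A picture is of the moment at which its call begins. There is no depth.
- job_done(): hands the job in, once; it reports no verdict.
The state is a dict: "clock": time; "joint_positions": joint angles; "joint_vel": joint speeds; "joint_torque": joint torques, N m; "eef_pos": TCP position; "orientation": TCP orientation; "wrist_force": force on the tool from outside, world axes, zero at the start; "torque": the same for the moment, N m; "finger_gap": finger opening in m.
Only numpy, scipy, OpenCV 4.12 (cv2) and the standard library are available. Lean on these libraries where they do the work, as an engineer would, in place of code of your own. Each camera call takes 0.05 s, during which the arm holds its last target. There are 200 camera calls.

## Working session

There is one attempt and no reset: what is moved stays moved. The work goes in short steps, Python scripts to look and compute and a tool call to move; the robot and the scene stay as the last step left them, time stands still between calls to the robot, and variables do not carry over. Pictures are saved under pics/ and viewed, about 8 in all and at most 12, crops included, and the job is handed in when it is done.

Besides the shell and the picture viewer there is one more tool, called after "Call:" as a command line: name --pt "numbers of a row" for each row, then --argument value for the rest. servo_tool: Moves the arm, as the interface text tells. Its arguments: {"type":"object","properties":{"targets":{"type":"array"},"hand":{"type":"number"},"squeeze":{"type":"number"}},"required":["targets"]}

```bash
mkdir -p pics; cat > h.py <<'E'
from workcell import *
import numpy as np, cv2
from scipy.spatial.transform import Rotation as R
def cam(n):
    f=grab_frame(n); im=f["image"]; fl=im.shape[0]/2/np.tan(np.radians(f["vfov"])/2)
    return im,fl,f["cx"],f["cy"],np.array(f["world_from_camera"])
def ray(c,u,v):
    d=c[4][:3,:3]@np.array([(u-c[2])/c[1],(v-c[3])/c[1],1]); return c[4][:3,3],d
def onz(c,u,v,z):
    o,d=ray(c,u,v); return o+d*(z-o[2])/d[2]
def proj(c,p):
    q=np.linalg.inv(c[4])@np.r_[p,1]; return np.array([c[2]+c[1]*q[0]/q[2],c[3]+c[1]*q[1]/q[2]])
def save(n,im): cv2.imwrite("pics/"+n,im[:,:,::-1])
E
python3 - <<'E'
from h import *
s=state(); print({k:np.round(v,3) for k,v in s.items()})
a=cam("top"); b=cam("scene")
np.save("a.npy",a[0]);
import pickle; pickle.dump((a,b),open("c0.pkl","wb"))
for c in (a,b): print(c[1:4]); print(c[4].round(3))
save("t0.png",a[0]); save("s0.png",b[0])
E
```

```text
{'clock': np.float64(0.0), 'joint_positions': array([-1.453,  0.313,  1.498, -0.   ,  1.331, -0.223]), 'joint_vel': array([ 0.   , -0.   , -0.   , -0.001, -0.001,  0.001]), 'joint_torque': array([ 1.0000e-03, -4.0220e+01, -2.5227e+01,  7.0000e-02,  3.5000e-02,
       -0.0000e+00]), 'eef_pos': array([ 0.175, -0.495,  0.263]), 'orientation': array([ 0.986,  0.17 ,  0.   , -0.001]), 'wrist_force': array([-0.212, -0.046, -0.103]), 'torque': array([ 0.014, -0.002, -0.026]), 'finger_gap': np.float64(0.088)}
(np.float64(490.9287136299803), 315.55723156578097, 195.79322914533978)
[[ 2.80e-02 -9.84e-01  1.76e-01  3.42e-01]
 [-1.00e+00 -2.80e-02  4.00e-03  4.30e-02]
 [ 1.00e-03 -1.76e-01 -9.84e-01  1.26e+00]
 [ 0.00e+00  0.00e+00  0.00e+00  1.00e+00]]
(np.float64(370.48614983051493), 317.775869703619, 204.5953442662505)
[[-0.437  0.484 -0.758  1.257]
 [ 0.9    0.228 -0.372  0.396]
 [-0.007 -0.845 -0.535  0.594]
 [ 0.     0.     0.     1.   ]]
```

```bash
ls -la .
```

```text
total 2272
drwxr-xr-x  3 agent agent    4096 Dec  4 20:31 .
drwxr-xr-x 23 root  root     4096 Dec  4 20:31 ..
-rw-r--r--  1 agent agent  768128 Dec  4 20:31 a.npy
-rw-r--r--  1 agent agent 1536663 Dec  4 20:31 c0.pkl
-rw-r--r--  1 agent agent     584 Dec  4 20:31 h.py
drwxr-xr-x  2 agent agent    4096 Dec  4 20:31 pics
```

View pics/t0.png

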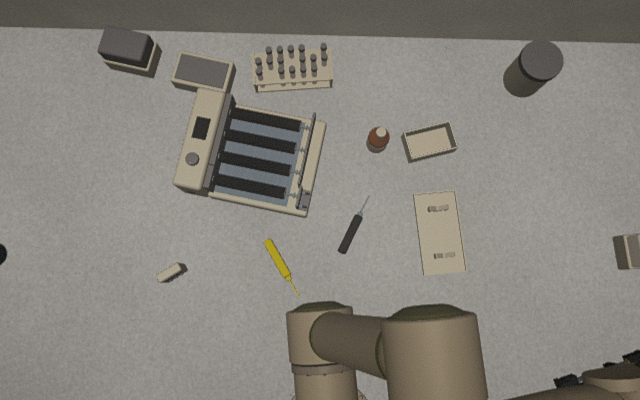

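View pics/s0.png

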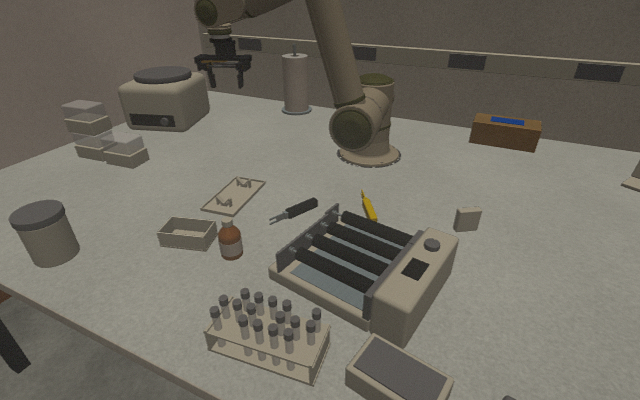

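Top view: the front roller runs from about (213,181) to (288,193), with the sprung end on the right. The black fork has its handle at (350,235) and its tip at (368,197). The cradle is at (440,233), and the yellow fork at (280,262) is a decoy.

```bash
python3 - <<'E'
from h import *
import pickle
a,b=pickle.load(open("c0.pkl","rb"))
for n,u,v,z in [("rollL",213,181,.085),("rollR",288,193,.085),("forkback",343,252,.02),("forkhandfront",358,216,.02),("forktip",368,197,.02),("cr1",414,192,.01),("cr2",454,192,.01),("cr3",465,271,.01),("cr4",423,274,.01),("V1",438,208,.034),("V2",445,256,.034),("bottle",378,138,.08),("plate",305,200,.097)]:
    print(n,onz(a,u,v,z).round(3))
im=a[0]; c=cv2.resize(im[60:290,160:480],(800,575),interpolation=cv2.INTER_CUBIC)
c=np.clip(c*1.6,0,255).astype(np.uint8); save("t0c.png",c)
E
```

```text
rollL [0.581 0.3   0.085]
rollR [0.557 0.115 0.085]
forkback [ 0.422 -0.025  0.02 ]
forkhandfront [ 0.514 -0.061  0.02 ]
forktip [ 0.564 -0.086  0.02 ]
cr1 [ 0.582 -0.206  0.01 ]
cr2 [ 0.585 -0.31   0.01 ]
cr3 [ 0.384 -0.333  0.01 ]
cr4 [ 0.373 -0.227  0.01 ]
V1 [ 0.538 -0.262  0.034]
V2 [ 0.418 -0.277  0.034]
bottle [ 0.703 -0.103  0.08 ]
plate [0.539 0.073 0.097]
```

View pics/t0c.png

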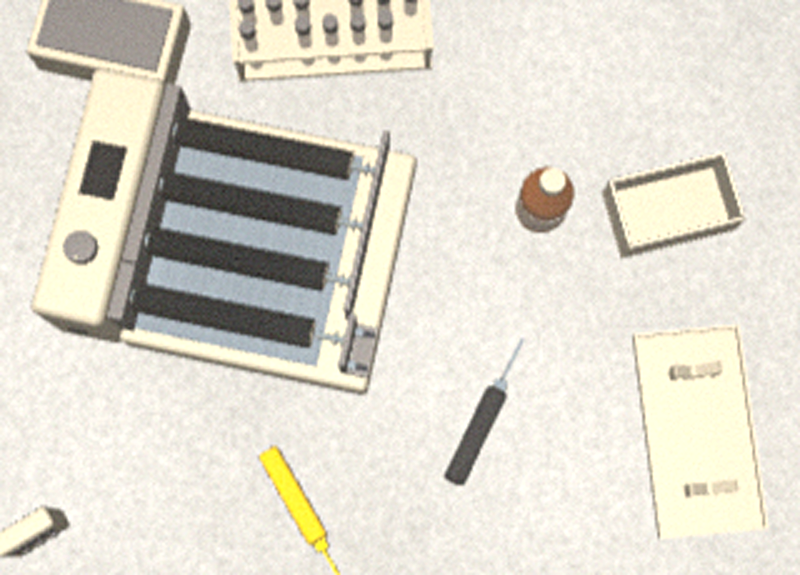

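```bash
cat >> h.py <<'E'
def down(yaw,tilt=0):
    "tool pointing down, x axis at yaw (deg); tilt raises the tool's x axis by deg"
    return R.from_euler("ZY",[yaw,-tilt],degrees=True)*R.from_euler("x",180,degrees=True)
def go(p,r,p0=None,r0=None):
    "row from the current (or given) pose to p,r"
    s=state(); p0=s["eef_pos"] if p0 is None else p0
    r0=R.from_quat(s["orientation"]) if r0 is None else r0
    t=r0.inv().apply(np.array(p)-p0)/.2; w=(r0.inv()*r).as_rotvec()/np.radians(60)
    print("row",np.r_[t,w].round(4).tolist())
E
python3 - <<'E'
from h import *
go([.47,-.03,.36],down(-15))
E
```

```text
row [2.1646, -1.6978, -0.4815, -0.0011, 0.0001, 0.5754]
```

Call:
servo_tool --pt "0.72 -0.57 -0.16 0 0 0" --pt "0.72 -0.57 -0.16 0 0 0" --pt "0.72 -0.57 -0.16 0 0 0" --pt "0.72 -0.57 -0.16 0 0 0" --pt "0.72 -0.57 -0.16 0 0 0"

```text
clock: 0.52
eef_pos: [0.2745, -0.3361, 0.2965]
orientation: [0.985, 0.171, 0.0, 0.0]
wrist_force: [-0.8, -0.7, 0.5]
finger_gap: 0.088
```

Call:
servo_tool --pt "0.72 -0.57 -0.16 0 0 0" --pt "0.72 -0.57 -0.16 0 0 0" --pt "0.72 -0.57 -0.16 0 0 0" --pt "0.72 -0.57 -0.16 0 0 0" --pt "0.72 -0.57 -0.16 0 0 0"

```text
clock: 0.93
eef_pos: [0.372, -0.1804, 0.3286]
orientation: [0.985, 0.171, 0.001, 0.0]
wrist_force: [0.2, 0.3, 0.6]
finger_gap: 0.088
```

Call:
servo_tool --pt "0.72 -0.57 -0.16 0 0 0.575" --pt "0.72 -0.57 -0.16 0 0 0.575" --pt "0.72 -0.57 -0.16 0 0 0.575" --pt "0.72 -0.57 -0.16 0 0 0.575" --pt "0.72 -0.57 -0.16 0 0 0.575" --pt "0.72 -0.57 -0.16 0 0 0.575" --pt "0.72 -0.57 -0.16 0 0 0.575"

```text
clock: 1.52
eef_pos: [0.4692, -0.0258, 0.3598]
orientation: [0.991, -0.13, 0.0, -0.0]
wrist_force: [0.6, -0.3, -0.1]
finger_gap: 0.088
```

```bash
python3 - <<'E'
from h import *
import pickle
s=state(); print(s["clock"],s["eef_pos"].round(4) if hasattr(s["eef_pos"],"round") else s["eef_pos"],s["wrist_force"],s["joint_positions"])
c=cam("wrist"); pickle.dump(c,open("w1.pkl","wb")); print(c[1:4],c[4].round(3))
save("w1.png",np.clip(c[0]*1.5,0,255).astype(np.uint8))
E
```

```text
1.5167 [ 0.4692 -0.0258  0.3598] [ 0.61462048 -0.26205347 -0.05296368] [-3.05284539e-01  1.35898424e-01  1.47147888e+00  5.12754995e-04
  1.53415935e+00  1.52685633e+00]
(np.float64(332.37450838154905), 319.60806021224585, 193.28811924005305) [[-0.259 -0.93  -0.261  0.537]
 [-0.966  0.249  0.071 -0.045]
 [-0.001  0.271 -0.963  0.481]
 [ 0.     0.     0.     1.   ]]
```

View pics/w1.png

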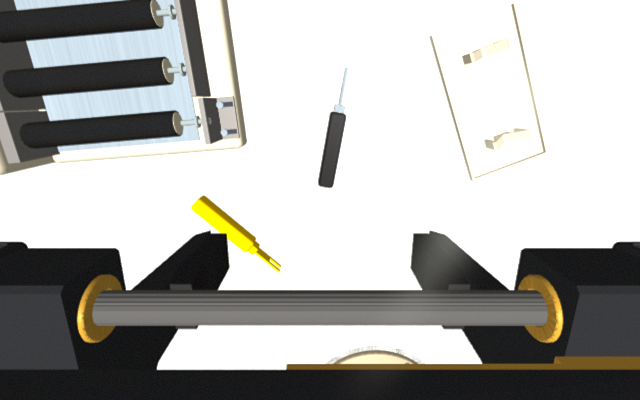

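The wrist view is clear. The fork handle runs from (340,112) to (327,186) with its tip at (346,68). The front roller runs from (22,135) to (185,123), its spindle is near (190,122), and the plate is near (207,120). The cradle rests are near (485,50) and (510,137).

```bash
cat > m1.py <<'E'
from h import *
import pickle
c=pickle.load(open("w1.pkl","rb")); im=c[0]; g=im.max(2)
def comp(mask,u,v):
    n,l,st,ce=cv2.connectedComponentsWithStats(mask.astype(np.uint8)); return l==l[v,u]
def axis(m,z):
    v,u=np.nonzero(m); P=np.array([onz(c,x,y,z)[:2] for x,y in zip(u,v)])
    r=cv2.minAreaRect((P*1000).astype(np.float32)); b=cv2.boxPoints(r)
    mu=P.mean(0); w,V=np.linalg.eigh(np.cov((P-mu).T)); d=V[:,1]; t=(P-mu)@d
    print("centre",mu.round(4),"rect",np.round(r,1) if 0 else r,"yaw",np.degrees(np.arctan2(d[1],d[0])).round(2),"len",t.min().round(4),t.max().round(4)); return mu,d
print(im[150,333],im[125,100],im[85,344],im[85,320])
axis(comp(g<60,333,150),.026)
axis(comp(g<60,100,127),.085)
# steel blade
m=(g<130); m[:,:325]=0; m[:,360:]=0; m[:60]=0; m[190:]=0
axis(m,.02)
E
python3 m1.py
```

```text
[50 48 47] [26 27 29] [151 161 166] [204 204 196]
centre [ 0.4695 -0.0436] rect ((468.1934814453125, -43.018489837646484), (20.142963409423828, 102.33893585205078), 65.14393615722656) yaw 155.28 len -0.0497 0.0526
centre [0.5756 0.2345] rect ((572.4318237304688, 219.46780395507812), (197.73770141601562, 57.60477066040039), 79.89663696289062) yaw 79.51 len -0.1141 0.0837
centre [ 0.4734 -0.0471] rect ((482.8065490722656, -50.14189910888672), (22.595794677734375, 140.772705078125), 65.17942810058594) yaw 158.35 len -0.0802 0.0604
```

```bash
python3 - <<'E'
from h import *
go([.4977,-.0567,.17],down(-24.9))
E
```

```text
row [0.1793, 0.1054, 0.9468, 0.0001, 0.0006, 0.1688]
```

Call:
servo_tool --pt "0.179 0.105 0.947 0 0 0.169" --pt "0.179 0.105 0.947 0 0 0.169" --pt "0.179 0.105 0.947 0 0 0.169" --pt "0.179 0.105 0.947 0 0 0.169" --pt "0.179 0.105 0.947 0 0 0.169" --pt "0.179 0.105 0.947 0 0 0.169" --hand -0.2

```text
clock: 2.07
eef_pos: [0.495, -0.0586, 0.1653]
orientation: [0.976, -0.217, -0.005, -0.0]
wrist_force: [-1.5, -0.4, -0.4]
finger_gap: 0.0531
```

Call:
servo_tool --pt "0 0 0.2 0 0 0" --pt "0 0 0.4 0 0 0" --pt "0 0 0.55 0 0 0" --pt "0 0 0.65 0 0 0" --pt "0 0 0.7 0 0 0" --pt "0 0 0.71 0 0 0" --pt "0 0 0.71 0 0 0"

```text
clock: 2.65
eef_pos: [0.498, -0.0582, 0.0295]
orientation: [0.976, -0.217, 0.001, 0.0]
wrist_force: [0.3, 0.0, 0.2]
finger_gap: 0.0527
```

```bash
python3 - <<'E'
from h import *
go([.4977,-.0567,.028],down(-24.9)); print(state()["wrist_force"])
E
```

```text
row [-0.0045, -0.006, 0.0075, -0.0001, -0.0013, -0.0033]
[0.32571273 0.02631844 0.24472669]
```

Close the jaws on the handle, then lift it.

Call:
servo_tool --pt "-0.004 -0.006 0.007 0 0 -0.003" --pt "-0.004 -0.006 0.007 0 0 -0.003" --pt "-0.004 -0.006 0.007 0 0 -0.003" --pt "-0.004 -0.006 0.007 0 0 -0.003" --pt "-0.004 -0.006 0.007 0 0 -0.003" --pt "-0.004 -0.006 0.007 0 0 -0.003" --pt "-0.004 -0.006 0.007 0 0 -0.003" --pt "-0.004 -0.006 0.007 0 0 -0.003" --hand 1 --squeeze 35

```text
clock: 3.32
eef_pos: [0.4975, -0.0562, 0.0274]
orientation: [0.976, -0.216, 0.0, 0.0]
wrist_force: [-1.7, 0.6, 5.6]
finger_gap: 0.0218
```

Call:
servo_tool --pt "0 0 -0.05 0 0 0" --pt "0 0 -0.2 0 0 0" --pt "0 0 -0.4 0 0 0" --pt "0 0 -0.6 0 0 0" --pt "0 0 -0.6 0 0 0" --pt "0 0 -0.6 0 0 0"

```text
clock: 3.82
eef_pos: [0.4979, -0.0564, 0.1489]
orientation: [0.976, -0.216, 0.002, 0.0]
wrist_force: [-0.1, 0.1, -1.9]
finger_gap: 0.0214
```

```bash
python3 - <<'E'
from h import *
go([.465,.05,.22],down(-7.5))
E
```

```text
row [-0.3718, -0.4133, -0.3571, 0.0003, -0.004, -0.2904]
```

Call:
servo_tool --pt "-0.372 -0.413 -0.357 0 -0.004 -0.29" --pt "-0.372 -0.413 -0.357 0 -0.004 -0.29" --pt "-0.372 -0.413 -0.357 0 -0.004 -0.29" --pt "-0.372 -0.413 -0.357 0 -0.004 -0.29" --pt "-0.372 -0.413 -0.357 0 -0.004 -0.29" --pt "-0.372 -0.413 -0.357 0 -0.004 -0.29" --pt "-0.372 -0.413 -0.357 0 -0.004 -0.29"

```text
clock: 4.4
eef_pos: [0.4644, 0.0491, 0.2167]
orientation: [0.998, -0.066, -0.003, -0.0]
wrist_force: [-0.1, -0.3, -1.0]
finger_gap: 0.0215
```

```bash
python3 - <<'E'
from h import *
import pickle
s=state(); print(s["clock"],s["eef_pos"],s["orientation"],s["wrist_force"])
c=cam("wrist"); pickle.dump(c,open("w2.pkl","wb")); print(c[4].round(3))
save("w2.png",np.clip(c[0]*1.1,0,255).astype(np.uint8))
E
```

```text
4.4 [0.46440953 0.04912364 0.21671361] [ 9.97780830e-01 -6.64915062e-02 -3.48217403e-03 -4.10378499e-04] [-0.0663051  -0.32404318 -0.97633493]
[[-0.134 -0.952 -0.275  0.534]
 [-0.991  0.128  0.038  0.038]
 [-0.001  0.277 -0.961  0.337]
 [ 0.     0.     0.     1.   ]]
```

View pics/w2.png

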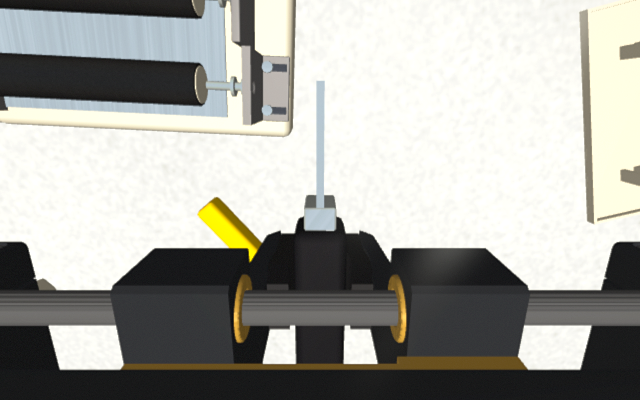

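The fork is held straight, with its blade at u≈320, v 80–205. The spindle is at about (207–245, 86) and the plate at u≈243–262. Next I'll enlarge the spindle area.

```bash
python3 - <<'E'
from h import *
import pickle
c=pickle.load(open("w2.pkl","rb")); 
save("w2c.png",cv2.resize(c[0][55:125,190:300],(770,490),interpolation=cv2.INTER_CUBIC))
E
```

```text
(no output)
```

View pics/w2c.png

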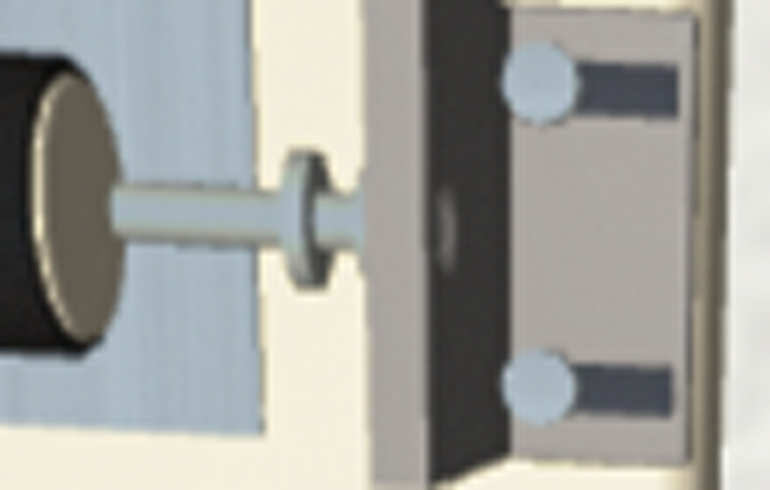

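```bash
python3 - <<'E'
from h import *
import pickle
c=pickle.load(open("w2.pkl","rb")); g=c[0].astype(float)
s=state(); p=s["eef_pos"]; zt=p[2]-.0144+.010
# blade: columns by row, blue-grey darker than bench
for v in (90,110,130,150,170,190):
    r=g[v,300:340].mean(1); m=np.nonzero(r<r.max()-18)[0]; print(v,300+m.min(),300+m.max(),onz(c,300+m.mean(),v,zt).round(4))
col=g[70:100,320].mean(1); print("tip col",col.round())
print("TCP",p,"ori",R.from_quat(s["orientation"]).as_matrix()[:,0].round(4))
f=lambda n,u,v,z:print(n,onz(c,190+u/7,55+v/7,z).round(4))
f("plate inner top",365,215,.097); f("plate inner top far",360,10,.097);f("plate inner near",371,480,.097);f("plate outer",428,215,.097)
f("shaft",130,210,.085);f("shaft",260,213,.085); f("core",340,218,.085); f("inner flange face",318,218,.085); f("rollend",80,212,.085)
print("slot pred", (p+R.from_quat(s["orientation"]).apply([.066,0,0])).round(4))
E
```

```text
90 316 324 [0.5369 0.0378 0.2124]
110 316 324 [0.53   0.0387 0.2124]
130 316 324 [0.5228 0.0397 0.2124]
150 316 323 [0.5155 0.0409 0.2124]
170 316 323 [0.5078 0.0419 0.2124]
190 316 323 [0.5    0.043  0.2124]
tip col [234. 233. 232. 230. 229. 228. 228. 228. 231. 232. 220. 182. 180. 181.
 179. 179. 181. 180. 180. 180. 180. 180. 179. 180. 181. 181. 180. 179.
 180. 181.]
TCP [0.4644861  0.04903926 0.2168328 ] ori [ 0.9911 -0.133  -0.0069]
plate inner top [0.5491 0.0902 0.097 ]
plate inner top far [0.5676 0.087  0.097 ]
plate inner near [0.5239 0.0947 0.097 ]
plate outer [0.5483 0.0841 0.097 ]
shaft [0.5536 0.1168 0.085 ]
shaft [0.5515 0.1035 0.085 ]
core [0.5499 0.0954 0.085 ]
inner flange face [0.5502 0.0977 0.085 ]
rollend [0.5541 0.1219 0.085 ]
slot pred [0.5299 0.0403 0.2164]
```

```bash
python3 - <<'E'
from h import *
import pickle
for fn,cols,v0 in (("w1.pkl",range(40,165,5),127),("w2.pkl",range(10,190,5),80)):
    c=pickle.load(open(fn,"rb")); g=c[0].max(2).astype(int); P=[]
    for u in cols:
        col=g[:,u]<50; a=b=v0
        while col[a]: a-=1
        while col[b]: b+=1
        P.append(np.r_[onz(c,u,(a+b)/2,.085)[:2],b-a])
    P=np.array(P); k=np.polyfit(P[:,1],P[:,0],1); res=P[:,0]-np.polyval(k,P[:,1]); k=np.polyfit(P[abs(res)<.001][:,1],P[abs(res)<.001][:,0],1)
    print(fn,"mixer yaw",-np.degrees(np.arctan(k[0])),"x at y=.095",np.polyval(k,.095),"res",res.std(),P[[0,-1]])
E
```

```text
w1.pkl mixer yaw -10.246225841505588 x at y=.095 0.5500962433142115 res 0.0012811562543040551 [[ 0.58473757  0.28346047 46.        ]
 [ 0.55882754  0.14227185 26.        ]]
w2.pkl mixer yaw -10.41192645429668 x at y=.095 0.5500454414000308 res 0.00016504429777964777 [[ 0.57963956  0.25625744 43.        ]
 [ 0.55688357  0.13338798 43.        ]]
```

```bash
python3 - <<'E'
from h import *
go([.4455,.1154,.12],down(-9.9))
E
```

```text
row [-0.1349, -0.316, 0.4853, -0.0003, 0.0066, 0.0376]
```

Call:
servo_tool --pt "-0.135 -0.316 0.2 0 0.006 0.037" --pt "-0.135 -0.316 0.4 0 0.006 0.037" --pt "-0.135 -0.316 0.485 0 0.006 0.037" --pt "-0.135 -0.316 0.485 0 0.006 0.037" --pt "-0.135 -0.316 0.485 0 0.006 0.037" --pt "-0.135 -0.316 0.485 0 0.006 0.037"

```text
clock: 4.95
eef_pos: [0.447, 0.1154, 0.1227]
orientation: [0.996, -0.086, 0.002, -0.0]
wrist_force: [0.7, 0.3, -0.6]
finger_gap: 0.0216
```

```bash
python3 - <<'E'
from h import *
go([.4455,.1154,.0994],down(-9.9)); print(state()["wrist_force"])
E
```

```text
row [-0.0078, 0.0012, 0.1166, -0.0007, -0.0036, 0.0013]
[ 0.67950543  0.28578009 -0.6449571 ]
```

Call:
servo_tool --pt "0 0 0.06 0 0 0" --pt "0 0 0.1 0 0 0" --pt "0 0 0.1 0 0 0" --pt "0 0 0.1 0 0 0" --pt "0 0 0.1 0 0 0" --pt "0 0 0.1 0 0 0"

```text
clock: 5.45
eef_pos: [0.4462, 0.1162, 0.1022]
orientation: [0.996, -0.085, 0.002, -0.0]
wrist_force: [1.0, 0.0, -1.8]
finger_gap: 0.0214
```

```bash
python3 - <<'E'
from h import *
import pickle
go([.4455,.1154,.0994],down(-9.9)); s=state();print(s["eef_pos"],s["wrist_force"],s["torque"])
c=cam("wrist"); pickle.dump(c,open("w3.pkl","wb")); print(c[4].round(4).tolist())
im=c[0]; save("w3.png",cv2.resize(im[20:170,200:400],(800,600),interpolation=cv2.INTER_CUBIC))
E
```

```text
row [-0.0028, 0.0047, 0.014, -0.0008, -0.0032, 0.0023]
[0.44620651 0.11623937 0.10219444] [ 1.01313143  0.009611   -1.7702747 ] [ 0.05582223  0.01941251 -0.00538816]
[[-0.1705, -0.9495, -0.2632, 0.5145], [-0.9854, 0.164, 0.0467, 0.1029], [-0.0011, 0.2673, -0.9636, 0.2236], [0.0, 0.0, 0.0, 1.0]]
```

View pics/w3.png

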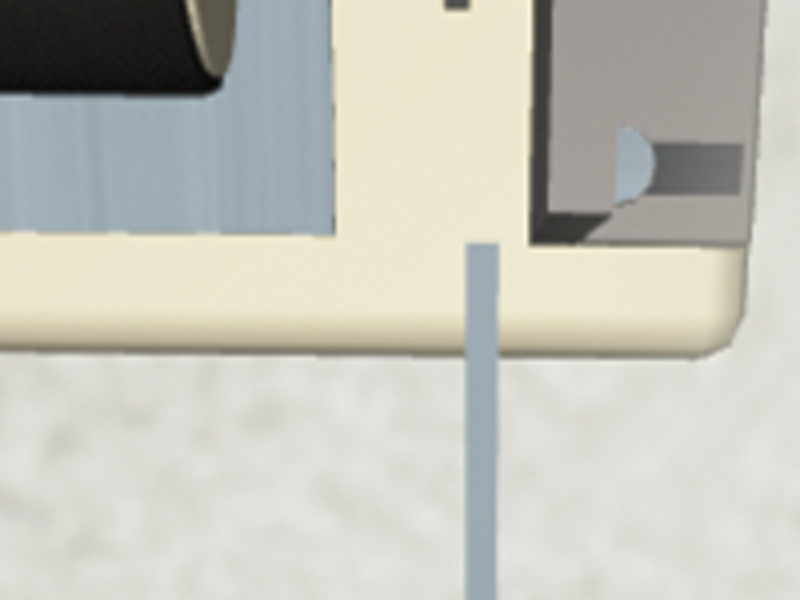

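The blade is centred at crop x≈482, which is u≈320.5. The plate's inner top edge is at crop x≈550 (u≈337.5), and the inner flange's near rim is at crop (445–468, 5). Blade and plate top are at the same height, so I can measure their offset directly.

```bash
python3 - <<'E'
from h import *
import pickle
c=pickle.load(open("w3.pkl","rb")); g=c[0].astype(int)
e=np.array([np.cos(np.radians(-10.2)),np.sin(np.radians(-10.2))]); n=np.array([-e[1],e[0]])
def f(nm,u,v,z):
    p=onz(c,u,v,z); print(nm,p.round(4),"along x %.4f y %.4f"%(p[:2]@e,p[:2]@n))
for v in (85,100,125,150): 
    r=g[v,305:335].mean(1); print(v,g[v,310:332].mean(1).round().astype(int).tolist())
f("blade tip",320.6,81,.098); f("blade back",320.4,168,.098)
f("plate edge near",337.5,72.5,.097); f("plate edge far",337.5,25,.097); f("plate foot corner",332.5,80.5,.044)
print("v22",g[22,300:345].mean(1).round().astype(int).tolist())
print("v10",g[10,300:345].mean(1).round().astype(int).tolist())
print("v3",g[3,300:345].mean(1).round().astype(int).tolist())
f("fl a",311.3,22,.085); f("fl b",317,22,.085)
E
```

```text
85 [226, 226, 225, 226, 227, 226, 194, 172, 169, 169, 170, 169, 169, 170, 186, 223, 227, 226, 226, 226, 225, 226]
100 [212, 211, 211, 212, 212, 212, 186, 171, 169, 169, 170, 170, 169, 171, 190, 211, 213, 213, 213, 213, 213, 213]
125 [218, 218, 218, 218, 218, 216, 186, 169, 168, 169, 169, 169, 169, 169, 192, 215, 219, 220, 220, 223, 223, 223]
150 [223, 223, 221, 220, 220, 219, 187, 171, 168, 169, 169, 169, 168, 170, 204, 219, 220, 220, 221, 222, 223, 223]
blade tip [0.5213 0.1015 0.098 ] along x 0.4951 y 0.1922
blade back [0.4901 0.1069 0.098 ] along x 0.4634 y 0.1920
plate edge near [0.5232 0.095  0.097 ] along x 0.4981 y 0.1861
plate edge far [0.5385 0.0926 0.097 ] along x 0.5136 y 0.1865
plate foot corner [0.5234 0.0948 0.044 ] along x 0.4984 y 0.1860
v22 [224, 224, 223, 223, 224, 224, 223, 223, 224, 225, 222, 168, 152, 152, 152, 151, 156, 196, 222, 224, 224, 224, 224, 224, 224, 224, 224, 224, 225, 224, 225, 227, 227, 118, 62, 61, 63, 73, 145, 156, 155, 154, 154, 153, 153]
v10 [152, 153, 153, 153, 152, 152, 152, 153, 153, 154, 158, 150, 148, 148, 148, 149, 146, 125, 135, 138, 137, 138, 138, 138, 138, 138, 138, 138, 139, 137, 111, 137, 144, 143, 143, 144, 141, 97, 112, 149, 154, 153, 153, 152, 152]
v3 [157, 156, 157, 156, 157, 158, 157, 158, 158, 159, 161, 164, 164, 164, 164, 165, 166, 161, 159, 158, 158, 158, 159, 160, 158, 159, 159, 158, 159, 159, 158, 162, 165, 165, 164, 165, 165, 141, 115, 147, 152, 152, 153, 152, 152]
fl a [0.5435 0.1012 0.085 ] along x 0.5170 y 0.1958
fl b [0.5431 0.0991 0.085 ] along x 0.5170 y 0.1937
```

Call:
servo_tool --pt "0 0.0055 0.014 0 -0.003 0" --pt "0 0.0055 0.014 0 -0.003 0" --pt "0 0.0055 0.014 0 -0.003 0" --pt "0 0.0055 0.014 0 -0.003 0"

```text
clock: 5.83
eef_pos: [0.4456, 0.1153, 0.0987]
orientation: [0.996, -0.085, -0.001, -0.0]
wrist_force: [-0.4, 0.2, -0.1]
finger_gap: 0.0218
```

```bash
python3 - <<'E'
from h import *
s=state(); print(s["eef_pos"].round(4),s["wrist_force"].round(2),s["torque"].round(3)); P=s["eef_pos"]; e=np.array([np.cos(np.radians(-10.2)),np.sin(np.radians(-10.2))]); n=np.array([-e[1],e[0]]); print(P[:2]@e,P[:2]@n); print(R.from_quat(s["orientation"]).as_matrix()[:,0].round(4))
E
```

```text
[0.4456 0.1153 0.0987] [-0.39  0.22 -0.15] [ 0.012 -0.001  0.072]
0.4181412874045546 0.192391226905236
[ 0.9856 -0.1694 -0.0011]
```

Call:
servo_tool --pt "0.03 0 -0.003 0 0 0" --pt "0.06 0.001 -0.003 0 0 0" --pt "0.09 0.001 -0.003 0 0 0" --pt "0.1 0.001 -0.003 0 0 0" --pt "0.1 0.001 -0.003 0 0 0" --pt "0.1 0.001 -0.003 0 0 0"

```text
clock: 6.33
eef_pos: [0.4653, 0.1117, 0.0991]
orientation: [0.996, -0.085, -0.001, -0.0]
wrist_force: [-0.7, -0.1, -1.2]
finger_gap: 0.022
```

Call:
servo_tool --pt "0.012 0 0 0 0 0" --pt "0.024 0 0 0 0 0" --pt "0.036 0 0 0 0 0" --pt "0.048 0 0 0 0 0" --pt "0.05 0 0 0 0 0" --pt "0.05 0 0 0 0 0"

```text
clock: 6.83
eef_pos: [0.4752, 0.11, 0.0992]
orientation: [0.996, -0.085, -0.0, -0.0]
wrist_force: [-1.1, 0.0, -0.3]
finger_gap: 0.0218
```

```bash
python3 - <<'E'
from h import *
s=state(); print(s["eef_pos"].round(4),s["wrist_force"].round(2),s["torque"].round(3)); P=s["eef_pos"]; e=np.array([np.cos(np.radians(-10.2)),np.sin(np.radians(-10.2))]); n=np.array([-e[1],e[0]]); print(P[:2]@e,P[:2]@n); print(R.from_quat(s["orientation"]).as_matrix()[:,0].round(4))
E
```

```text
[0.4752 0.11   0.0992] [-1.12  0.01 -0.29] [ 0.029  0.002 -0.033]
0.44825791892207334 0.19240515796782975
[ 0.9855 -0.1695 -0.001 ]
```

Call:
servo_tool --pt "0.012 0 0 0 0 0" --pt "0.024 0 0 0 0 0" --pt "0.036 0 0 0 0 0" --pt "0.048 0 0 0 0 0" --pt "0.055 0 0 0 0 0" --pt "0.055 0 0 0 0 0" --pt "0.055 0 0 0 0 0"

```text
clock: 7.42
eef_pos: [0.486, 0.1081, 0.0992]
orientation: [0.996, -0.085, -0.001, -0.0]
wrist_force: [-0.3, -0.3, -2.0]
finger_gap: 0.0223
```

```bash
python3 - <<'E'
from h import *
import pickle
s=state(); print(s["eef_pos"].round(4),s["wrist_force"].round(2)); P=s["eef_pos"]; e=np.array([np.cos(np.radians(-10.2)),np.sin(np.radians(-10.2))]); n=np.array([-e[1],e[0]]); print(P[:2]@e,P[:2]@n)
c=cam("wrist"); pickle.dump(c,open("w4.pkl","wb")); save("w4.png",cv2.resize(c[0][20:140,240:400],(800,600),interpolation=cv2.INTER_CUBIC))
E
```

```text
[0.486  0.1081 0.0992] [-0.28 -0.3  -2.03]
0.4591454383541629 0.19247776892947094
```

View pics/w4.png

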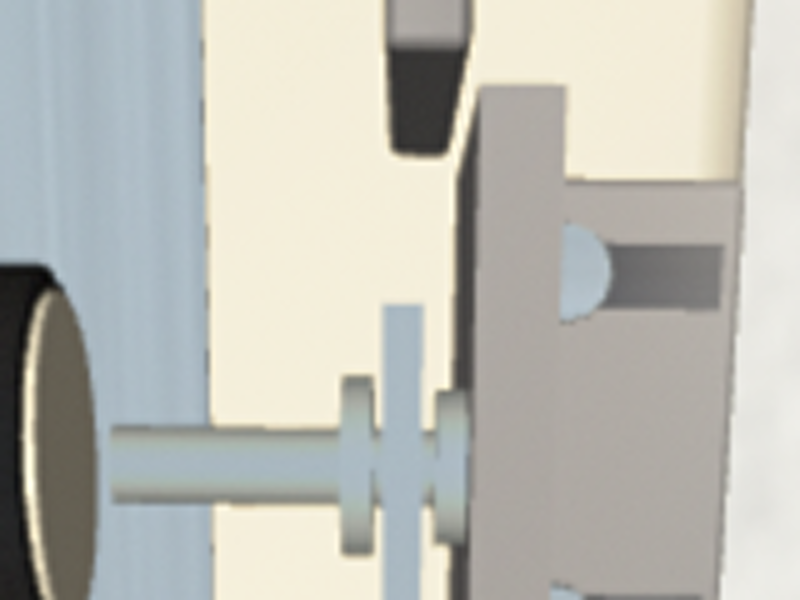

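The blade is in the groove: it spans crop x 383–422 between the flanges at 372 and 437, with the core centred in the slot. Next I firm the grip and press towards +y in small steps.

Call:
servo_tool --pt "0 0 0 0 0 0" --pt "0 0 0 0 0 0" --pt "0 -0.005 0 0 0 0" --pt "0 -0.01 0 0 0 0" --pt "0 -0.01 0 0 0 0" --pt "0 -0.01 0 0 0 0" --hand 1 --squeeze 60

```text
clock: 7.97
eef_pos: [0.4863, 0.11, 0.0992]
orientation: [0.996, -0.085, -0.001, -0.0]
wrist_force: [-0.2, -3.1, -1.0]
finger_gap: 0.0214
```

Call:
servo_tool --pt "0 -0.005 0 0 0 0" --pt "0 -0.01 0 0 0 0" --pt "0 -0.015 0 0 0 0" --pt "0 -0.02 0 0 0 0" --pt "0 -0.02 0 0 0 0" --pt "0 -0.02 0 0 0 0"

```text
clock: 8.47
eef_pos: [0.4869, 0.1141, 0.0991]
orientation: [0.996, -0.085, -0.001, -0.0]
wrist_force: [-0.7, -2.7, -2.9]
finger_gap: 0.0217
```

```bash
cat > st.py <<'E'
from h import *
import pickle,sys
s=state(); P=s["eef_pos"]; e=np.array([np.cos(np.radians(-10.2)),np.sin(np.radians(-10.2))]); n=np.array([-e[1],e[0]]); F=s["wrist_force"]
print(s["clock"],P.round(4),"mixer x %.4f y %.4f"%(P[:2]@e,P[:2]@n),"F mixer x %.2f y %.2f z %.2f"%(F[:2]@e,F[:2]@n,F[2]),"T",s["torque"].round(2),"xaxis",R.from_quat(s["orientation"]).as_matrix()[:,0].round(4))
if len(sys.argv)>1:
    c=cam("wrist"); pickle.dump(c,open(sys.argv[1]+".pkl","wb")); g=c[0].mean(2)
    for v in map(int,sys.argv[2:]): print(v,g[v,300:345].round().astype(int).tolist())
E
python3 st.py w5 104 105 121
```

```text
8.4667 [0.4869 0.1141 0.0991] mixer x 0.4590 y 0.1986 F mixer x -0.17 y -2.79 z -2.85 T [-0.53  0.17 -0.27] xaxis [ 0.9856 -0.1693 -0.0014]
104 [227, 228, 228, 227, 228, 227, 227, 227, 227, 228, 226, 191, 180, 179, 181, 180, 180, 182, 184, 184, 183, 184, 184, 184, 185, 204, 227, 231, 229, 180, 158, 174, 178, 177, 176, 176, 183, 231, 236, 236, 237, 237, 130, 78, 77]
105 [170, 170, 169, 169, 169, 169, 167, 167, 166, 167, 167, 179, 181, 182, 182, 183, 182, 183, 184, 183, 184, 184, 184, 185, 186, 199, 192, 190, 187, 141, 155, 176, 180, 179, 179, 179, 182, 220, 223, 223, 224, 222, 128, 90, 89]
121 [236, 236, 236, 236, 236, 236, 235, 236, 235, 211, 202, 182, 177, 178, 177, 178, 178, 182, 184, 184, 184, 184, 184, 183, 182, 185, 211, 216, 212, 151, 167, 176, 175, 175, 175, 175, 195, 209, 194, 189, 189, 143, 93, 84, 87]
```

```bash
python3 - <<'E'
from h import *
import pickle
e=np.array([np.cos(np.radians(-10.2)),np.sin(np.radians(-10.2))]); n=np.array([-e[1],e[0]])
for f in ("w4.pkl","w5.pkl"):
    c=pickle.load(open(f,"rb")); g=c[0].mean(2); print([round(x) for x in g[104,318:356]])
    print(f,[(u,(onz(c,u,104,z)[:2]@n).round(4)) for u,z in ((335,.085),(336.5,.085),(342,.044),(345,.097),(348,.097),(350,.097))])
E
```

```text
[184, 184, 184, 183, 184, 185, 215, 234, 215, 168, 172, 176, 176, 176, 176, 152, 127, 161, 167, 168, 167, 168, 167, 167, 168, 167, 168, 167, 168, 167, 168, 168, 168, 169, 169, 170, 169, 169]
w4.pkl [(335, np.float64(0.1855)), (336.5, np.float64(0.1849)), (342, np.float64(0.1801)), (345, np.float64(0.1825)), (348, np.float64(0.1814)), (350, np.float64(0.1807))]
[184, 184, 183, 184, 184, 184, 185, 204, 227, 231, 229, 180, 158, 174, 178, 177, 176, 176, 183, 231, 236, 236, 237, 237, 130, 78, 77, 80, 81, 82, 94, 91, 86, 123, 164, 169, 169, 168]
w5.pkl [(335, np.float64(0.1916)), (336.5, np.float64(0.191)), (342, np.float64(0.1862)), (345, np.float64(0.1886)), (348, np.float64(0.1875)), (350, np.float64(0.1868))]
```

Call:
servo_tool --pt "0 -0.003 0 0 0 0" --pt "0 -0.0065 0 0 0 0" --pt "0 -0.0065 0 0 0 0" --pt "0 -0.0065 0 0 0 0" --pt "0 -0.0065 0 0 0 0"

```text
clock: 8.93
eef_pos: [0.4872, 0.1153, 0.0992]
orientation: [0.996, -0.085, -0.001, -0.0]
wrist_force: [-0.7, -4.2, -1.5]
finger_gap: 0.0215
```

```bash
python3 st.py w6 104
```

```text
8.9333 [0.4872 0.1153 0.0992] mixer x 0.4591 y 0.1997 F mixer x 0.02 y -4.27 z -1.53 T [-0.62  0.21 -0.3 ] xaxis [ 0.9855 -0.1694 -0.0011]
104 [227, 227, 227, 227, 227, 227, 227, 227, 227, 227, 225, 203, 183, 180, 181, 180, 180, 181, 183, 185, 184, 184, 184, 183, 185, 201, 228, 230, 230, 208, 149, 171, 176, 176, 176, 176, 180, 222, 235, 235, 235, 235, 237, 236, 154]
```

Call:
servo_tool --pt "0 0 -0.008 0 0 0" --pt "0 0 -0.015 0 0 0" --pt "0 0 -0.022 0 0 0" --pt "0 0 -0.025 0 0 0" --pt "0 0 -0.025 0 0 0"

```text
clock: 9.4
eef_pos: [0.4873, 0.1153, 0.1045]
orientation: [0.996, -0.085, -0.0, -0.0]
wrist_force: [-0.7, -4.2, -2.3]
finger_gap: 0.0215
```

```bash
python3 st.py w7 104
```

```text
9.4 [0.4873 0.1153 0.1045] mixer x 0.4592 y 0.1998 F mixer x 0.09 y -4.30 z -2.33 T [-0.65  0.22 -0.32] xaxis [ 9.855e-01 -1.694e-01 -7.000e-04]
104 [228, 227, 227, 227, 227, 227, 227, 227, 227, 227, 221, 190, 179, 181, 181, 182, 179, 160, 180, 184, 185, 183, 184, 183, 184, 201, 227, 230, 231, 229, 175, 173, 177, 178, 176, 176, 196, 233, 236, 236, 235, 236, 237, 212, 114]
```

Call:
servo_tool --pt "0 0 -0.015 0 0 0" --pt "0 0 -0.03 0 0 0" --pt "0 0 -0.045 0 0 0" --pt "0 0 -0.06 0 0 0" --pt "0 0 -0.075 0 0 0" --pt "0 0 -0.08 0 0 0" --pt "0 0 -0.08 0 0 0" --pt "0 0 -0.08 0 0 0"

```text
clock: 10.12
eef_pos: [0.4872, 0.1153, 0.1203]
orientation: [0.996, -0.085, -0.0, -0.0]
wrist_force: [-1.3, -5.2, -2.3]
finger_gap: 0.0211
```

```bash
python3 st.py w8; python3 - <<'E'
from h import *
import pickle
c=pickle.load(open("w8.pkl","rb")); save("w8.png",cv2.resize(c[0][20:140,240:400],(800,600),interpolation=cv2.INTER_CUBIC))
E
```

```text
10.1167 [0.4872 0.1153 0.1203] mixer x 0.4591 y 0.1998 F mixer x -0.40 y -5.38 z -2.32 T [-0.73  0.18 -0.35] xaxis [ 0.9855 -0.1694 -0.001 ]
```

View pics/w8.png

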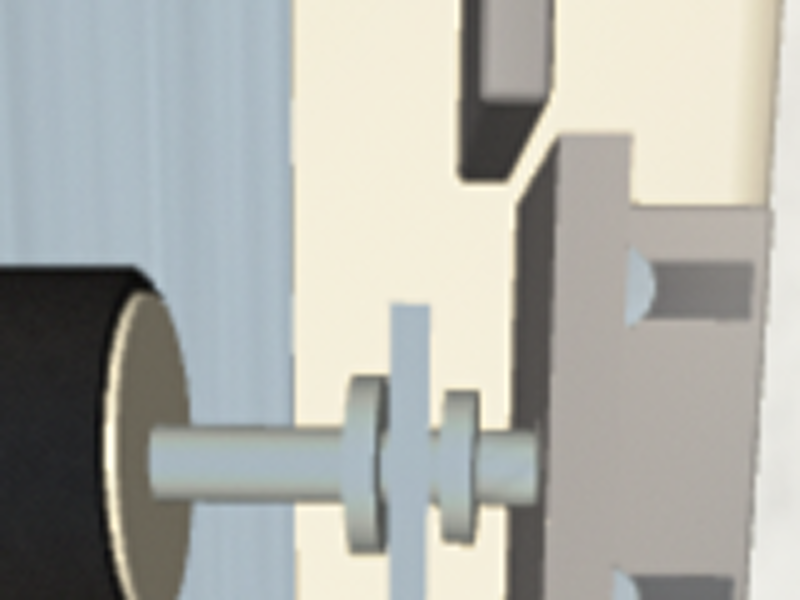

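The tip (crop x 480–540) is now clear of the plate and above its top edge. I'll ease it out over the plate, then lower it.

Call:
servo_tool --pt "0 0.008 0 0 0 0" --pt "0 0.016 0 0 0 0" --pt "0 0.02 0 0 0 0" --pt "0 0.02 0.005 0 0 0" --pt "0 0.02 0.01 0 0 0" --pt "0 0.02 0.015 0 0 0" --pt "0 0.02 0.018 0 0 0" --pt "0 0.02 0.018 0 0 0" --pt "0 0.02 0.018 0 0 0"

```text
clock: 10.92
eef_pos: [0.4865, 0.1114, 0.1166]
orientation: [0.996, -0.085, -0.001, -0.0]
wrist_force: [-0.9, -2.9, -2.9]
finger_gap: 0.0212
```

```bash
python3 st.py w9
```

```text
10.9167 [0.4865 0.1114 0.1166] mixer x 0.4591 y 0.1958 F mixer x -0.36 y -3.03 z -2.94 T [-0.52  0.18 -0.17] xaxis [ 0.9855 -0.1694 -0.0011]
```

Call:
servo_tool --pt "0 0 0.005 0 0 0" --pt "0 0 0.01 0 0 0" --pt "0 0 0.012 0 0 0" --pt "0 0 0.012 0 0 0" --pt "0 0 0.012 0 0 0"

```text
clock: 11.38
eef_pos: [0.4865, 0.1114, 0.1142]
orientation: [0.996, -0.085, -0.001, -0.0]
wrist_force: [-0.8, -4.0, -3.0]
finger_gap: 0.0215
```

```bash
python3 st.py w10
```

```text
11.3833 [0.4865 0.1114 0.1142] mixer x 0.4591 y 0.1958 F mixer x -0.10 y -4.12 z -3.02 T [-0.52  0.14 -0.28] xaxis [ 0.9855 -0.1694 -0.0011]
```

Call:
servo_tool --pt "0 0 0.004 0 0 0" --pt "0 0 0.008 0 0 0" --pt "0 0 0.008 0 0 0" --pt "0 0 0.008 0 0 0" --pt "0 0 0.008 0 0 0"

```text
clock: 11.85
eef_pos: [0.4867, 0.1114, 0.1128]
orientation: [0.996, -0.085, -0.0, -0.0]
wrist_force: [-0.4, -3.6, 0.7]
finger_gap: 0.0218
```

```bash
python3 st.py w11; python3 - <<'E'
from h import *
import pickle
c=pickle.load(open("w11.pkl","rb")); save("w11.png",cv2.resize(c[0][20:140,240:400],(800,600),interpolation=cv2.INTER_CUBIC))
E
```

```text
11.85 [0.4867 0.1114 0.1128] mixer x 0.4593 y 0.1958 F mixer x 0.27 y -3.65 z 0.75 T [-0.54  0.   -0.17] xaxis [ 9.855e-01 -1.694e-01 -4.000e-04]
```

View pics/w11.png

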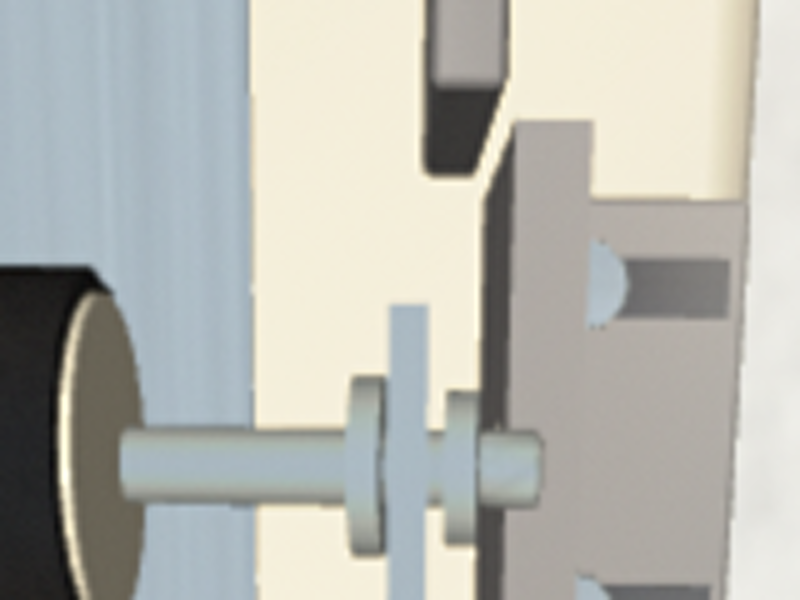

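The tip rests on the plate's top (crop 480–540, y 465) and the vertical load has gone. I'll ease back until the flange meets the plate and the fork is free.

Call:
servo_tool --pt "0 0.004 0 0 0 0" --pt "0 0.008 0 0 0 0" --pt "0 0.012 0 0 0 0" --pt "0 0.016 0 0 0 0" --pt "0 0.016 0 0 0 0" --pt "0 0.016 0 0 0 0"

```text
clock: 12.4
eef_pos: [0.4859, 0.1084, 0.1125]
orientation: [0.996, -0.085, -0.001, -0.0]
wrist_force: [0.9, 0.1, -0.5]
finger_gap: 0.0214
```

```bash
python3 st.py w12 104 84; python3 - <<'E'
from h import *
import pickle
c=pickle.load(open("w12.pkl","rb")); g=c[0].mean(2); print([round(x) for x in g[104,345:360]])
E
```

```text
12.4 [0.4859 0.1084 0.1125] mixer x 0.4591 y 0.1927 F mixer x 0.86 y 0.25 z -0.46 T [ 0.   -0.03  0.01] xaxis [ 0.9856 -0.1693 -0.0012]
104 [228, 228, 228, 228, 228, 228, 221, 189, 179, 180, 180, 181, 179, 133, 85, 94, 189, 186, 184, 184, 183, 183, 183, 186, 215, 229, 214, 183, 176, 177, 177, 178, 174, 124, 159, 164, 163, 163, 163, 163, 162, 163, 167, 169, 168]
84 [234, 235, 235, 235, 234, 234, 235, 234, 234, 235, 235, 234, 234, 234, 235, 235, 210, 186, 183, 183, 184, 183, 183, 183, 201, 233, 234, 235, 236, 237, 150, 79, 70, 81, 161, 170, 170, 170, 169, 170, 169, 170, 170, 169, 169]
[168, 168, 168, 169, 171, 170, 171, 171, 170, 170, 170, 171, 170, 170, 170]
```

Call:
servo_tool --pt "0 0 0.0025 0 0 0" --pt "-0.01 0 0.0025 0 0 0" --pt "-0.025 0 0.0025 0 0 0" --pt "-0.045 0 0.0025 0 0 0" --pt "-0.065 0 0.0025 0 0 0" --pt "-0.09 0 0.0025 0 0 0" --pt "-0.11 0 0.0025 0 0 0" --pt "-0.11 0 0.0025 0 0 0"

```text
clock: 13.12
eef_pos: [0.4634, 0.1122, 0.1121]
orientation: [0.996, -0.085, -0.001, -0.0]
wrist_force: [0.2, -0.5, -1.5]
finger_gap: 0.0218
```

```bash
python3 st.py
```

```text
13.1167 [0.4634 0.1122 0.1121] mixer x 0.4362 y 0.1925 F mixer x 0.34 y -0.47 z -1.51 T [ 0.1  -0.05 -0.  ] xaxis [ 0.9856 -0.1691 -0.0017]
```

Call:
servo_tool --pt "-0.05 0 0 0 0 0" --pt "-0.15 0 0 0 0 0" --pt "-0.25 0 0 0 0 0" --pt "-0.25 0 0 0 0 0" --pt "-0.25 0 0 0 0 0"

```text
clock: 13.53
eef_pos: [0.415, 0.1205, 0.1125]
orientation: [0.996, -0.085, -0.0, -0.0]
wrist_force: [-0.4, 0.1, -1.0]
finger_gap: 0.0217
```

```bash
python3 st.py w13; python3 - <<'E'
from h import *
import pickle
t=cam("top"); pickle.dump(t,open("t13.pkl","wb"))
c=pickle.load(open("w13.pkl","rb")); save("w13.png",np.vstack([cv2.resize(c[0][0:150,120:440],(800,375)),cv2.resize(t[0][90:280,170:500],(391,225))[:, :] if 0 else cv2.resize(t[0][150:210,200:413],(800,225))]))
go([.50,-.03,.11],down(-25))
E
```

```text
13.5333 [0.415  0.1205 0.1125] mixer x 0.3871 y 0.1921 F mixer x -0.37 y 0.01 z -0.95 T [ 0.04 -0.08 -0.01] xaxis [ 9.856e-01 -1.691e-01 -3.000e-04]
row [0.5416, 0.6694, 0.0118, -0.0008, -0.0001, 0.2539]
```

View pics/w13.png

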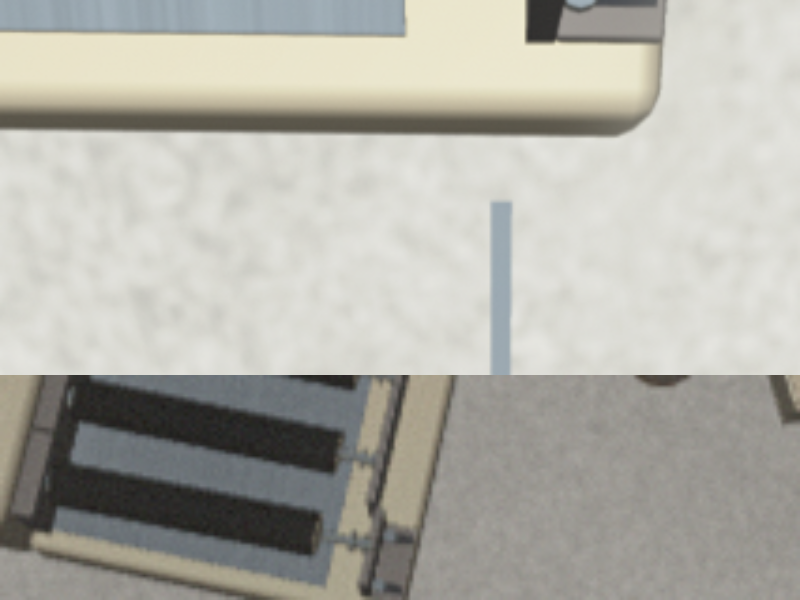

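Call:
servo_tool --pt "0 0.2 -0.05 0 0 0" --pt "0 0.4 -0.05 0 0 0.06" --pt "0.15 0.55 -0.05 0 0 0.12" --pt "0.3 0.67 -0.05 0 0 0.18" --pt "0.42 0.76 0.0 0 0 0.253" --pt "0.5 0.8 0.1 0 0 0.253" --pt "0.5 0.8 0.2 0 0 0.253" --pt "0.5 0.8 0.25 0 0 0.253" --pt "0.5 0.8 0.25 0 0 0.253"

```text
clock: 14.38
eef_pos: [0.4856, -0.054, 0.06]
orientation: [0.976, -0.216, -0.003, -0.001]
wrist_force: [-0.5, 0.3, -0.7]
finger_gap: 0.0214
```

```bash
python3 - <<'E'
from h import *
go([.4977,-.0567,.0274],down(-24.9)); print(state()["clock"])
E
```

```text
row [0.0613, -0.0134, 0.1628, 0.0, 0.0051, -0.0009]
14.3833
```

Call:
servo_tool --pt "0.03 -0.007 0.05 0 0.003 0" --pt "0.06 -0.013 0.1 0 0.005 0" --pt "0.06 -0.013 0.14 0 0.005 0" --pt "0.06 -0.013 0.15 0 0.005 0" --pt "0.06 -0.013 0.15 0 0.005 0" --pt "0.06 -0.013 0.15 0 0.005 0"

```text
clock: 14.88
eef_pos: [0.4984, -0.0567, 0.0326]
orientation: [0.976, -0.216, 0.002, 0.0]
wrist_force: [0.2, -0.1, -0.9]
finger_gap: 0.0212
```

```bash
python3 st.py
```

```text
14.8833 [ 0.4984 -0.0567  0.0326] mixer x 0.5006 y 0.0324 F mixer x 0.24 y -0.07 z -0.85 T [-0.01 -0.02  0.02] xaxis [ 0.9069 -0.4213  0.0045]
```

Call:
servo_tool --pt "0 0 0.006 0 -0.002 0" --pt "0 0 0.012 0 -0.003 0" --pt "0 0 0.018 0 -0.004 0" --pt "0 0 0.023 0 -0.004 0" --pt "0 0 0.023 0 -0.004 0" --pt "0 0 0.023 0 -0.004 0"

```text
clock: 15.38
eef_pos: [0.4984, -0.0569, 0.0274]
orientation: [0.976, -0.216, 0.0, -0.0]
wrist_force: [0.6, -0.6, -1.1]
finger_gap: 0.0216
```

```bash
python3 st.py
```

```text
15.3833 [ 0.4984 -0.0569  0.0274] mixer x 0.5006 y 0.0323 F mixer x 0.70 y -0.51 z -1.13 T [ 0.03 -0.06 -0.  ] xaxis [ 0.9068 -0.4216 -0.    ]
```

Back at its original height. I'll ease down another 0.4 mm, release, and rise.

Call:
servo_tool --pt "0 0 0.002 0 0 0" --pt "0 0 0.002 0 0 0" --pt "0 0 0.002 0 0 0"

```text
clock: 15.63
eef_pos: [0.4984, -0.0568, 0.0274]
orientation: [0.976, -0.216, 0.0, -0.0]
wrist_force: [-2.7, 0.3, 5.3]
finger_gap: 0.0217
```

Call:
servo_tool --pt "0 0 0 0 0 0" --pt "0 0 0 0 0 0" --pt "0 0 0 0 0 0" --pt "0 0 0 0 0 0" --pt "0 0 0 0 0 0" --hand -0.2

```text
clock: 16.05
eef_pos: [0.4984, -0.0568, 0.0269]
orientation: [0.976, -0.216, -0.0, -0.0]
wrist_force: [-0.1, -0.0, 0.0]
finger_gap: 0.0519
```

Call:
servo_tool --pt "0 0 -0.1 0 0 0" --pt "0 0 -0.3 0 0 0" --pt "0 0 -0.5 0 0 0" --pt "0 0 -0.7 0 0 0" --pt "0 0 -0.9 0 0 0" --pt "0 0 -0.9 0 0 0" --pt "0 0 -0.9 0 0 0"

```text
clock: 16.63
eef_pos: [0.499, -0.0571, 0.2087]
orientation: [0.976, -0.216, 0.002, 0.0]
wrist_force: [-0.3, -0.2, -0.9]
finger_gap: 0.0533
```

```bash
python3 st.py w14; python3 - <<'E'
from h import *
import pickle
c=pickle.load(open("w14.pkl","rb")); print(c[4].round(3).tolist())
# fork handle check
g=c[0].max(2); m=(g<60).astype(np.uint8); n,l,st,ce=cv2.connectedComponentsWithStats(m)
for i in range(1,n):
    if st[i,4]>300: print(st[i],onz(c,*ce[i],.026).round(3))
e=np.array([np.cos(np.radians(-10.2)),np.sin(np.radians(-10.2))]); nn=np.array([-e[1],e[0]])
go([.56,.13,.26],down(-10.2))
E
```

```text
16.6333 [ 0.499  -0.0571  0.2087] mixer x 0.5012 y 0.0322 F mixer x -0.29 y -0.22 z -0.89 T [-0.    0.04 -0.  ] xaxis [ 0.9068 -0.4215  0.0041]
[[-0.422, -0.874, -0.241, 0.562], [-0.906, 0.407, 0.114, -0.088], [-0.001, 0.267, -0.964, 0.33], [0.0, 0.0, 0.0, 1.0]]
[  10    0  122  186 8363] [0.664 0.103 0.026]
[   0  137   63   53 1631] [0.628 0.189 0.026]
[ 309  157   22  103 2098] [ 0.472 -0.046  0.026]
[    0   175   640   225 68720] [0.365 0.026 0.026]
[175 296 230   2 432] [0.401 0.029 0.026]
row [-0.1139, -0.9774, -0.2654, -0.0003, -0.0003, -0.2456]
```

```bash
python3 - <<'E'
from h import *
p0=np.array([.499,-.0571,.2087]); go([.535,.0762,.225],down(27.5))
E
```

```text
row [-0.1139, -0.6807, -0.0906, -0.0002, -0.0003, -0.8739]
```

Call:
servo_tool --pt "-0.114 -0.681 -0.09 0 0 -0.874" --pt "-0.114 -0.681 -0.09 0 0 -0.874" --pt "-0.114 -0.681 -0.09 0 0 -0.874" --pt "-0.114 -0.681 -0.09 0 0 -0.874" --pt "-0.114 -0.681 -0.09 0 0 -0.874" --pt "-0.114 -0.681 -0.09 0 0 -0.874" --pt "-0.114 -0.681 -0.09 0 0 -0.874" --pt "-0.114 -0.681 -0.09 0 0 -0.874" --hand 0.136

```text
clock: 17.35
eef_pos: [0.5346, 0.0765, 0.2229]
orientation: [0.971, 0.241, -0.002, -0.001]
wrist_force: [-0.6, -1.7, -0.2]
finger_gap: 0.0382
```

```bash
python3 - <<'E'
from h import *
go([.5713,.2096,.225],down(79.8)); print(state()["joint_positions"])
E
```

```text
row [0.4737, -0.5024, -0.0109, -0.0033, 0.0017, -0.865]
[-7.51489261e-02  3.81666671e-01  1.51135778e+00  3.56322749e-04
  1.25233874e+00  1.00860090e+00]
```

Call:
servo_tool --pt "0.474 -0.502 -0.011 0 0 -0.865" --pt "0.474 -0.502 -0.011 0 0 -0.865" --pt "0.474 -0.502 -0.011 0 0 -0.865" --pt "0.474 -0.502 -0.011 0 0 -0.865" --pt "0.474 -0.502 -0.011 0 0 -0.865" --pt "0.474 -0.502 -0.011 0 0 -0.865" --pt "0.474 -0.502 -0.011 0 0 -0.865" --pt "0.474 -0.502 -0.011 0 0 -0.865" --pt "0.474 -0.502 -0.011 0 0 -0.865" --pt "0.474 -0.502 -0.011 0 0 -0.865"

```text
clock: 18.18
eef_pos: [0.5725, 0.209, 0.2256]
orientation: [0.77, 0.638, -0.001, -0.001]
wrist_force: [-0.8, -0.2, 0.0]
finger_gap: 0.0383
```

```bash
python3 st.py w15; python3 - <<'E'
from h import *
import pickle
c=pickle.load(open("w15.pkl","rb")); print(c[4].round(3).tolist())
e=np.array([np.cos(np.radians(-10.2)),np.sin(np.radians(-10.2))]); n=np.array([-e[1],e[0]])
# where known points project
for nm,mx,my,z in [("mid",.524,.306,.092),("spr end",.524,.218,.098),("drive end",.524,.394,.0855),("next mid",.582,.306,.085)]:
    print(nm,proj(c,np.r_[mx*e+my*n,z]).round(1))
g=c[0].max(2).astype(int)
for v in (10,30,50,70,90,110,130,150): print(v,g[v,240:460:4].tolist())
save("w15.png",c[0])
go([.5713,.2096,.225],down(79.8))
E
```

```text
18.1833 [0.5725 0.209  0.2256] mixer x 0.5265 y 0.3070 F mixer x -0.71 y -0.33 z 0.01 T [-0.01 -0.05 -0.02] xaxis [ 1.854e-01  9.827e-01 -6.000e-04]
[[0.983, -0.179, -0.052, 0.586], [-0.186, -0.946, -0.267, 0.276], [-0.002, 0.272, -0.962, 0.347], [0.0, 0.0, 0.0, 1.0]]
mid [316.4 190.2]
spr end [317.6 292.1]
drive end [315.1  73.4]
next mid [387.7 187.4]
10 [234, 239, 238, 233, 223, 236, 245, 245, 245, 245, 245, 245, 245, 245, 245, 245, 245, 245, 245, 245, 245, 245, 245, 245, 245, 244, 245, 245, 245, 245, 244, 244, 244, 244, 244, 243, 243, 243, 242, 242, 242, 242, 242, 242, 242, 242, 242, 242, 242, 243, 243, 243, 243, 243, 243]
30 [234, 229, 233, 236, 157, 212, 226, 229, 228, 229, 229, 228, 228, 228, 227, 227, 228, 228, 227, 227, 227, 227, 227, 226, 227, 226, 226, 226, 226, 226, 226, 225, 225, 225, 225, 224, 225, 224, 223, 224, 224, 224, 223, 223, 223, 223, 223, 222, 223, 222, 223, 222, 223, 222, 222]
50 [236, 237, 237, 227, 229, 232, 231, 237, 109, 177, 176, 176, 177, 177, 176, 176, 176, 178, 178, 177, 178, 177, 177, 177, 178, 178, 179, 179, 180, 179, 124, 180, 180, 180, 179, 180, 18
[... 738 characters left out ...]
00, 200, 198, 197, 197, 195, 193, 190, 66, 69, 70, 73, 72, 70, 68, 64, 59, 90, 193, 194, 194, 194, 195, 195, 196, 196, 91, 24, 26]
130 [235, 235, 235, 229, 232, 228, 227, 236, 236, 222, 246, 245, 246, 192, 194, 30, 37, 39, 39, 40, 41, 40, 41, 39, 111, 192, 193, 192, 191, 190, 189, 188, 186, 108, 62, 65, 66, 65, 63, 64, 61, 57, 50, 185, 192, 192, 192, 194, 194, 195, 194, 197, 17, 24, 30]
150 [227, 231, 231, 233, 234, 234, 234, 239, 236, 208, 245, 245, 246, 195, 195, 27, 36, 39, 39, 41, 41, 42, 41, 39, 112, 195, 195, 194, 194, 192, 192, 191, 191, 80, 57, 59, 61, 60, 59, 57, 54, 48, 38, 194, 193, 194, 194, 195, 195, 195, 194, 100, 24, 31, 36]
row [0.002, -0.0071, 0.005, -0.0019, 0.0004, -0.008]
```

```bash
python3 - <<'E'
from h import *
import pickle
c=pickle.load(open("w15.pkl","rb")); g=c[0].max(2).astype(float)
e=np.array([np.cos(np.radians(-10.2)),np.sin(np.radians(-10.2))]); n=np.array([-e[1],e[0]])
ctr=[]
for v in range(80,180,8):
    a=next(u for u in range(315,250,-1) if g[v,u]>90); b=next(u for u in range(315,380) if g[v,u]>90)
    z=.092; p=onz(c,(a+b)/2,v,z); ctr.append([v,a,b,p[:2]@e,p[:2]@n])
print(np.round(ctr,4))
# drive end and sprung end along the column u=316
print("col",[int(x) for x in g[60:90,316]]); print(g[180:330:3,316].astype(int).tolist())
for v in (81,82,83): print(v,onz(c,316,v,.095)[:2]@n, onz(c,316,v,.1)[:2]@n)
E
```

```text
[[8.000e+01 2.960e+02 3.370e+02 5.251e-01 3.890e-01]
 [8.800e+01 2.960e+02 3.370e+02 5.250e-01 3.834e-01]
 [9.600e+01 2.960e+02 3.370e+02 5.249e-01 3.778e-01]
 [1.040e+02 2.960e+02 3.360e+02 5.245e-01 3.721e-01]
 [1.120e+02 2.970e+02 3.360e+02 5.248e-01 3.664e-01]
 [1.200e+02 2.960e+02 3.360e+02 5.244e-01 3.606e-01]
 [1.280e+02 2.970e+02 3.360e+02 5.247e-01 3.547e-01]
 [1.360e+02 2.970e+02 3.360e+02 5.246e-01 3.487e-01]
 [1.440e+02 2.970e+02 3.360e+02 5.245e-01 3.426e-01]
 [1.520e+02 2.970e+02 3.360e+02 5.244e-01 3.365e-01]
 [1.600e+02 2.970e+02 3.360e+02 5.244e-01 3.303e-01]
 [1.680e+02 2.980e+02 3.360e+02 5.247e-01 3.239e-01]
 [1.760e+02 2.980e+02 3.360e+02 5.246e-01 3.176e-01]]
col [178, 177, 178, 173, 133, 83, 145, 196, 197, 187, 140, 51, 35, 34, 36, 35, 37, 36, 36, 35, 37, 38, 38, 37, 37, 37, 37, 37, 37, 36]
[40, 38, 40, 38, 39, 40, 41, 40, 42, 38, 41, 38, 39, 40, 38, 39, 40, 42, 41, 41, 39, 41, 40, 39, 37, 39, 38, 41, 40, 40, 40, 40, 39, 41, 38, 39, 38, 53, 80, 68, 94, 98, 95, 99, 108, 106, 106, 103, 94, 172]
81 0.38814433168947043 0.3878900673126823
82 0.38746224964260323 0.38722153206457816
83 0.3867791083185239 0.38655195857751584
```

```bash
python3 - <<'E'
from h import *
e=np.array([np.cos(np.radians(-10.2)),np.sin(np.radians(-10.2))]); n=np.array([-e[1],e[0]])
p=.5241*e+.3076*n; print(p); go(np.r_[p,.16],down(79.8,-4)); print(down(79.8,-4).as_matrix().round(3))
E
```

```text
[0.57028818 0.20992846]
row [0.0028, -0.0117, 0.33, -0.0022, -0.0663, -0.008]
[[ 0.177  0.984 -0.012]
 [ 0.982 -0.177 -0.069]
 [-0.07   0.    -0.998]]
```

Call:
servo_tool --pt "0.003 -0.012 0.1 -0.002 -0.03 -0.008" --pt "0.003 -0.012 0.2 -0.002 -0.066 -0.008" --pt "0.003 -0.012 0.3 -0.002 -0.066 -0.008" --pt "0.003 -0.012 0.33 -0.002 -0.066 -0.008" --pt "0.003 -0.012 0.33 -0.002 -0.066 -0.008" --pt "0.003 -0.012 0.33 -0.002 -0.066 -0.008"

```text
clock: 18.73
eef_pos: [0.5709, 0.21, 0.1618]
orientation: [0.766, 0.641, -0.026, 0.023]
wrist_force: [-0.3, -0.5, -0.6]
finger_gap: 0.0381
```

```bash
python3 st.py; python3 - <<'E'
from h import *
go([.5703,.2099,.0976],down(79.8,-4))
E
```

```text
18.7333 [0.5709 0.21   0.1618] mixer x 0.5247 y 0.3078 F mixer x -0.22 y -0.52 z -0.56 T [ 0.   -0.07 -0.04] xaxis [ 0.176   0.982  -0.0684]
row [0.0209, -0.0034, 0.3205, 0.0022, -0.0013, 0.0007]
```

Call:
servo_tool --pt "0.003 -0.003 0.06 0.002 -0.001 0" --pt "0.008 -0.003 0.12 0.002 -0.001 0" --pt "0.012 -0.003 0.18 0.002 -0.001 0" --pt "0.016 -0.003 0.22 0.002 -0.001 0" --pt "0.016 -0.003 0.22 0.002 -0.001 0"

```text
clock: 19.15
eef_pos: [0.5692, 0.2101, 0.1147]
orientation: [0.766, 0.642, -0.029, 0.021]
wrist_force: [-1.1, -0.4, 0.7]
finger_gap: 0.0382
```

```bash
python3 st.py; python3 - <<'E'
from h import *
go([.5703,.2099,.0976],down(79.8,-4))
E
```

```text
19.15 [0.5692 0.2101 0.1147] mixer x 0.5230 y 0.3076 F mixer x -1.01 y -0.55 z 0.66 T [-0.01 -0.03 -0.  ] xaxis [ 0.1751  0.982  -0.0711]
row [0.0058, 0.0057, 0.0855, -0.0036, 0.0013, 0.0014]
```

Call:
servo_tool --pt "0.002 0.0057 0.03 -0.003 0 0.001" --pt "0.004 0.0057 0.06 -0.003 0 0.001" --pt "0.006 0.0057 0.085 -0.003 0 0.001" --pt "0.006 0.0057 0.085 -0.003 0 0.001" --pt "0.006 0.0057 0.085 -0.003 0 0.001" --pt "0.006 0.0057 0.085 -0.003 0 0.001"

```text
clock: 19.65
eef_pos: [0.5714, 0.2102, 0.1004]
orientation: [0.767, 0.641, -0.026, 0.024]
wrist_force: [-0.7, -0.2, 0.3]
finger_gap: 0.0383
```

```bash
python3 st.py; python3 - <<'E'
from h import *
go([.5703,.2099,.0976],down(79.8,-4))
E
```

```text
19.65 [0.5714 0.2102 0.1004] mixer x 0.5251 y 0.3081 F mixer x -0.61 y -0.27 z 0.29 T [ 0.03 -0.07 -0.02] xaxis [ 0.1763  0.9819 -0.0696]
row [-0.0015, -0.0052, 0.0141, 0.0033, -0.0001, 0.0004]
```

Call:
servo_tool --pt "0 -0.003 0.01 0.001 0 0" --pt "0 -0.003 0.014 0.001 0 0" --pt "0 -0.003 0.014 0.001 0 0" --pt "0 -0.003 0.014 0.001 0 0"

```text
clock: 19.98
eef_pos: [0.5706, 0.2101, 0.0973]
orientation: [0.767, 0.641, -0.026, 0.023]
wrist_force: [-0.2, 0.0, -0.6]
finger_gap: 0.0384
```

Call:
servo_tool --pt "0 0 0 0 0 0" --pt "0 0 0 0 0 0" --pt "0 0 0 0 0 0" --pt "0 0 0 0 0 0" --pt "0 0 0 0 0 0" --pt "0 0 0 0 0 0" --hand 1 --squeeze 8

```text
clock: 20.48
eef_pos: [0.5707, 0.2101, 0.0974]
orientation: [0.767, 0.641, -0.026, 0.023]
wrist_force: [-1.0, -0.1, 1.0]
finger_gap: 0.0294
```

```bash
python3 st.py
```

```text
20.4833 [0.5707 0.2101 0.0974] mixer x 0.5245 y 0.3078 F mixer x -0.97 y -0.32 z 0.95 T [ 0.02 -0.05 -0.05] xaxis [ 0.1763  0.9819 -0.0697]
```

Call:
servo_tool --pt "0 0 0 0 0 0" --pt "0 0 0 0 0 0" --pt "0 0 -0.005 0 -0.01 0" --pt "-0.001 0 -0.01 0 -0.02 0" --pt "-0.001 0 -0.015 0 -0.03 0" --pt "-0.001 0 -0.019 0 -0.038 0" --pt "-0.001 0 -0.019 0 -0.038 0" --pt "-0.001 0 -0.019 0 -0.038 0" --hand 1 --squeeze 25

```text
clock: 21.15
eef_pos: [0.5706, 0.2101, 0.1012]
orientation: [0.766, 0.641, -0.042, 0.036]
wrist_force: [-0.1, -0.3, -1.6]
finger_gap: 0.0288
```

```bash
python3 st.py w16; python3 - <<'E'
from h import *
e=np.array([np.cos(np.radians(-10.2)),np.sin(np.radians(-10.2))]); n=np.array([-e[1],e[0]])
s=state(); r=R.from_quat(s["orientation"]); print((r.inv().apply(np.r_[-.001*n,0])/.2).round(5),(r.inv().apply([0,0,.001])/.2).round(5), s["finger_gap"])
E
```

```text
21.15 [0.5706 0.2101 0.1012] mixer x 0.5244 y 0.3078 F mixer x -0.03 y -0.26 z -1.64 T [ 0.08 -0.08  0.03] xaxis [ 0.1754  0.9783 -0.1098]
[-0.00497 -0.       0.00055] [-5.50e-04  1.00e-05 -4.97e-03] 0.028488733388664332
```

Call:
servo_tool --pt "-0.007 0 0.0005 0 0 0" --pt "-0.014 0 0.001 0 0 0" --pt "-0.02 0 0.0015 0 0 0" --pt "-0.025 0 0.002 0 0 0" --pt "-0.025 0 0.002 0 0 0" --pt "-0.025 0 0.002 0 0 0"

```text
clock: 21.7
eef_pos: [0.5698, 0.2051, 0.1013]
orientation: [0.766, 0.641, -0.041, 0.036]
wrist_force: [-0.1, -0.8, -2.4]
finger_gap: 0.0288
```

```bash
python3 st.py w17
```

```text
21.7 [0.5698 0.2051 0.1013] mixer x 0.5245 y 0.3028 F mixer x 0.04 y -0.82 z -2.43 T [ 0.01 -0.06 -0.  ] xaxis [ 0.1759  0.9783 -0.1094]
```

Call:
servo_tool --pt "-0.01 0 0.001 0 0 0" --pt "-0.02 0 0.002 0 0 0" --pt "-0.03 0 0.003 0 0 0" --pt "-0.04 0 0.004 0 0 0" --pt "-0.05 0 0.005 0 0 0" --pt "-0.055 0 0.006 0 0 0" --pt "-0.055 0 0.006 0 0 0" --pt "-0.055 0 0.006 0 0 0"

```text
clock: 22.42
eef_pos: [0.5678, 0.1943, 0.1013]
orientation: [0.766, 0.641, -0.041, 0.036]
wrist_force: [-0.9, 0.2, -2.0]
finger_gap: 0.0291
```

```bash
python3 st.py w18
```

```text
22.4167 [0.5678 0.1943 0.1013] mixer x 0.5244 y 0.2918 F mixer x -0.95 y 0.08 z -2.04 T [ 0.01 -0.08 -0.01] xaxis [ 0.1758  0.9783 -0.1094]
```

Call:
servo_tool --pt "-0.015 0 -0.03 0 0 0" --pt "-0.025 0 -0.1 0 0 0" --pt "-0.04 0 -0.25 0 0 0" --pt "-0.06 0 -0.4 0 0 0" --pt "-0.07 0 -0.5 0 0 0" --pt "-0.07 0 -0.5 0 0.04 0" --pt "-0.07 0 -0.5 0 0.104 0" --pt "-0.07 0 -0.5 0 0.104 0" --pt "-0.07 0 -0.5 0 0.104 0"

```text
clock: 23.22
eef_pos: [0.567, 0.1908, 0.2026]
orientation: [0.767, 0.641, -0.0, 0.002]
wrist_force: [0.2, -0.1, -1.8]
finger_gap: 0.0289
```

```bash
python3 st.py w19; cat > m2.py <<'E'
from h import *
import pickle
# cradle from w1: V rests + tray corners
c=pickle.load(open("w1.pkl","rb")); im=c[0]; hsv=cv2.cvtColor(im,cv2.COLOR_RGB2HSV)
print(im[100,480],im[100,420],im[50,485],im[137,510],im[60,470])
t,a=pickle.load(open("c0.pkl","rb"))
S=hsv[:,:,1].astype(int); print("S tray",S[100,480],"bench",S[100,420])
g=im.mean(2).round().astype(int)
for v in (42,46,50,54,58,62,130,134,138,142,146,150): print(v,g[v,455:540:3].tolist())
E
python3 m2.py
```

```text
23.2167 [0.567  0.1908 0.2026] mixer x 0.5243 y 0.2882 F mixer x 0.22 y -0.10 z -1.79 T [-0.08 -0.07 -0.02] xaxis [ 0.1774  0.9841 -0.0024]
[219 209 179] [205 205 197] [191 182 156] [194 185 162] [105  99  86]
S tray 47 bench 10
42 [204, 203, 205, 204, 204, 203, 203, 203, 203, 202, 203, 202, 202, 158, 153, 172, 174, 172, 197, 202, 200, 199, 105, 196, 183, 186, 192, 193, 192]
46 [204, 204, 204, 205, 203, 204, 203, 203, 203, 194, 166, 174, 174, 173, 173, 172, 173, 173, 177, 201, 200, 201, 99, 201, 191, 192, 196, 193, 191]
50 [205, 204, 204, 204, 204, 205, 193, 131, 146, 203, 176, 174, 173, 173, 173, 176, 190, 201, 202, 201, 199, 200, 128, 191, 197, 195, 196, 188, 194]
54 [205, 205, 205, 187, 116, 166, 159, 149, 150, 190, 192, 174, 187, 201, 201, 201, 201, 201, 201, 201, 200, 200, 191, 135, 192, 193, 197, 190, 193]
58 [204, 205, 205, 94, 94, 117, 174, 149, 150, 184, 202, 203, 202, 202, 200, 201, 202, 201, 201, 201, 201, 200, 201, 106, 201, 192, 191, 189, 191]
62 [204, 204, 205, 104, 93, 108, 185, 202, 204, 202, 201, 203, 201, 201, 201, 201, 200, 202, 201, 201, 200, 200, 201, 118, 196, 1
[... 217 characters left out ...]
 202, 202, 202, 201, 202, 184, 134, 148, 172, 180, 181, 179, 180, 179, 178, 177, 197, 200, 200, 160]
138 [205, 140, 191, 204, 203, 203, 203, 202, 202, 202, 193, 195, 203, 127, 124, 160, 192, 190, 181, 180, 179, 178, 178, 180, 183, 197, 200, 200, 199]
142 [198, 198, 109, 204, 203, 203, 202, 203, 202, 202, 124, 117, 120, 155, 163, 164, 165, 200, 198, 200, 200, 200, 200, 200, 200, 201, 199, 200, 201]
146 [199, 202, 111, 203, 203, 203, 203, 202, 202, 201, 172, 118, 120, 175, 164, 167, 201, 200, 200, 200, 200, 200, 200, 200, 200, 200, 201, 200, 201]
150 [204, 197, 175, 163, 202, 203, 202, 202, 201, 202, 202, 203, 200, 183, 188, 201, 201, 200, 201, 200, 200, 201, 200, 199, 200, 200, 200, 199, 200]
```

```bash
cat > m3.py <<'E'
from h import *
import pickle,sys
def tray(c,uv,sat=28):
    im=cv2.GaussianBlur(c[0],(3,3),0); S=cv2.cvtColor(im,cv2.COLOR_RGB2HSV)[:,:,1]
    m=cv2.morphologyEx((S>sat).astype(np.uint8),cv2.MORPH_CLOSE,np.ones((9,9)))
    n,l,st,ce=cv2.connectedComponentsWithStats(m); i=l[uv[1],uv[0]]; print(st[i])
    k=max(cv2.findContours((l==i).astype(np.uint8),cv2.RETR_EXTERNAL,cv2.CHAIN_APPROX_NONE)[0],key=cv2.contourArea)
    P=np.array([onz(c,*q[0],.010)[:2]*1000 for q in k],np.float32); r=cv2.minAreaRect(P)
    print("rect",np.round(r[0],1),np.round(r[1],1),round(r[2],2))
    q=cv2.approxPolyDP(k,8,True)[:,0]; print([(x.tolist(),onz(c,*x,.01)[:2].round(4).tolist()) for x in q])
if __name__=="__main__":
    tray(pickle.load(open("w1.pkl","rb")),(480,100)); tray(pickle.load(open("c0.pkl","rb"))[0],(440,235))
    go([.44,-.05,.22],down(6))
E
python3 m3.py
```

```text
[  431     0   117   181 13408]
rect [ 481.8 -271.5] [214.1 112.7] 6.79
[([515, 0], [0.5901, -0.3151]), ([431, 36], [0.5763, -0.2054]), ([473, 180], [0.3704, -0.2314]), ([547, 153], [0.3826, -0.3385])]
[ 413  190   54   86 3628]
rect [ 481.3 -270.1] [211.2 112.6] 6.75
[([455, 190], [0.5906, -0.3124]), ([413, 194], [0.577, -0.2035]), ([425, 275], [0.3707, -0.2322]), ([466, 271], [0.3836, -0.3355])]
row [-1.2993, -0.4116, -0.0855, 0.003, 0.0011, 1.2302]
```

```bash
python3 - <<'E'
from h import *
go([.538,.037,.2],down(43.3))
E
```

```text
row [-0.7842, -0.0065, 0.0139, 0.0024, 0.0019, 0.6085]
```

Call:
servo_tool --pt "-0.1 0 0.014 0.002 0.002 0.06" --pt "-0.25 0 0.014 0.002 0.002 0.16" --pt "-0.4 0 0.014 0.002 0.002 0.26" --pt "-0.55 0 0.014 0.002 0.002 0.36" --pt "-0.65 0 0.014 0.002 0.002 0.46" --pt "-0.73 0 0.014 0.002 0.002 0.55" --pt "-0.78 -0.006 0.014 0.002 0.002 0.608" --pt "-0.78 -0.006 0.014 0.002 0.002 0.608" --pt "-0.78 -0.006 0.014 0.002 0.002 0.608"

```text
clock: 24.02
eef_pos: [0.5384, 0.0382, 0.1995]
orientation: [0.929, 0.37, 0.0, -0.0]
wrist_force: [0.5, 1.1, -2.5]
finger_gap: 0.0286
```

```bash
python3 - <<'E'
from h import *
s=state(); print(s["eef_pos"],s["wrist_force"],s["finger_gap"])
go([.51,-.117,.18],down(6.8))
E
```

```text
[0.53843962 0.03824333 0.19950279] [ 0.45568011  1.13159676 -2.51356026] 0.028593951037872878
row [-0.6371, 0.4658, 0.0966, -0.0009, -0.0007, 0.6108]
```

Call:
servo_tool --pt "-0.1 0.06 0.02 0 0 0.08" --pt "-0.22 0.16 0.05 0 0 0.19" --pt "-0.34 0.25 0.08 0 0 0.3" --pt "-0.46 0.34 0.097 0 0 0.41" --pt "-0.57 0.42 0.097 0 0 0.52" --pt "-0.637 0.466 0.097 0 0 0.6" --pt "-0.637 0.466 0.097 0 0 0.611" --pt "-0.637 0.466 0.097 0 0 0.611" --pt "-0.637 0.466 0.097 0 0 0.611"

```text
clock: 24.77
eef_pos: [0.5101, -0.1159, 0.1798]
orientation: [0.998, 0.06, 0.0, -0.001]
wrist_force: [0.0, 0.1, -2.5]
finger_gap: 0.0288
```

```bash
python3 - <<'E'
from h import *
import pickle
from m3 import tray
s=state(); print(s["eef_pos"],s["wrist_force"],s["finger_gap"])
c=cam("wrist"); pickle.dump(c,open("w20.pkl","wb"))
print(proj(c,[.4814,-.2702,.0036]))
u,v=proj(c,[.53,-.25,.0036]).round().astype(int); tray(c,(u,v))
go([.4814,-.2702,.12],down(6.8))
save("w20.png",c[0])
E
```

```text
[ 0.51008234 -0.11589319  0.17980301] [ 0.00847127  0.10184949 -2.48003436] 0.028787863141469607
[475.23777518 226.70026395]
[ 400  117  160  227 8822]
rect [ 468.6 -265.2] [229.5 125.4] 6.78
[([558, 118], [0.589, -0.3125]), ([526, 117], [0.5865, -0.2852]), ([550, 119], [0.5874, -0.306]), ([540, 163], [0.5493, -0.3089]), ([462, 160], [0.5437, -0.2397]), ([459, 173], [0.5319, -0.2398]), ([488, 181], [0.5278, -0.2674]), ([489, 193], [0.517, -0.2711]), ([423, 246], [0.4584, -0.2223]), ([430, 117], [0.5767, -0.2039]), ([418, 272], [0.4307, -0.223]), ([400, 288], [0.4113, -0.2089]), ([412, 299], [0.4006, -0.223]), ([413, 322], [0.3744, -0.2292]), ([403, 326], [0.3685, -0.22]), ([412, 343], [0.3492, -0.2332]), ([423, 334], [0.3615, -0.2423]), ([422, 283], [0.4194, -0.2293]), ([453, 281], [0.4252, -0.259]), ([486, 249], [0.4625, -0.2825]), ([530, 273], [0.4428, -0.3314])]
row [-0.2357, 0.7498, 0.2976, -0.0017, -0.0009, 0.002]
```

Call:
servo_tool --pt "-0.04 0.12 0 0 0 0" --pt "-0.1 0.3 0 0 0 0" --pt "-0.16 0.48 0.05 0 0 0" --pt "-0.21 0.65 0.15 0 0 0" --pt "-0.236 0.75 0.25 0 0 0.002" --pt "-0.236 0.75 0.298 0 0 0.002" --pt "-0.236 0.75 0.298 0 0 0.002" --pt "-0.236 0.75 0.298 0 0 0.002"

```text
clock: 25.48
eef_pos: [0.4809, -0.2701, 0.12]
orientation: [0.998, 0.058, 0.0, -0.001]
wrist_force: [0.4, -0.9, -2.2]
finger_gap: 0.0287
```

```bash
python3 - <<'E'
from h import *
import pickle
s=state(); print(s["eef_pos"],s["wrist_force"],R.from_quat(s["orientation"]).as_matrix().round(4))
go([.4814,-.2702,.046],down(6.8))
c=cam("wrist"); pickle.dump(c,open("w21.pkl","wb"));save("w21.png",c[0])
g=c[0].max(2).astype(int); print(g[0:260:4,320].tolist())
r=R.from_quat(s["orientation"]); 
for x in (.088,.092,.106): print(x,proj(c,s["eef_pos"]+r.apply([x,0,.006])))
E
```

```text
[ 0.48088625 -0.27012083  0.12003642] [ 0.3540779  -0.87543648 -2.18978424] [[ 9.932e-01  1.167e-01  4.000e-04]
 [ 1.167e-01 -9.932e-01  2.400e-03]
 [ 7.000e-04 -2.400e-03 -1.000e+00]]
row [0.0023, 0.0016, 0.3702, -0.0023, -0.0007, -0.0016]
[192, 193, 192, 191, 192, 191, 191, 191, 193, 194, 36, 37, 35, 35, 36, 36, 38, 36, 37, 35, 36, 37, 35, 38, 38, 40, 38, 37, 38, 36, 36, 39, 36, 35, 36, 37, 39, 38, 37, 38, 39, 40, 40, 39, 40, 40, 38, 38, 39, 40, 40, 37, 39, 39, 38, 38, 39, 38, 35, 37, 36, 37, 36, 38, 36]
0.088 [315.36623374  45.63082082]
0.092 [315.31615103  33.25620556]
0.106 [315.13327686 -11.92899138]
```

```bash
python3 - <<'E'
from h import *
import pickle
c=pickle.load(open("w21.pkl","rb")); s=state(); r=R.from_quat(s["orientation"]); g=c[0].max(2).astype(int)
print(g[25:50,320].tolist())
for x in (.080,.084,.088):
  for z in (.006-.015,.008-.015): print(x,z,proj(c,s["eef_pos"]+r.apply([x,0,z])).round(1))
for v in (60,100,150,200):
    a=next(u for u in range(320,200,-1) if g[v,u]>90); b=next(u for u in range(320,440) if g[v,u]>90); print(v,a,b,g[v,a-6:a+3],)
E
```

```text
[190, 191, 191, 191, 192, 191, 193, 193, 192, 192, 194, 194, 175, 61, 30, 36, 38, 37, 37, 37, 37, 34, 36, 35, 37]
0.08 -0.009 [315.1  64.4]
0.08 -0.006999999999999999 [315.2  65. ]
0.084 -0.009 [315.   50.6]
0.084 -0.006999999999999999 [315.1  51.5]
0.088 -0.009 [314.9  36.6]
0.088 -0.006999999999999999 [315.   37.8]
60 278 362 [245 245 245 245 247 251 130  35  22]
100 279 361 [245 244 245 245 246 250 144  44  24]
150 281 359 [244 244 244 244 246 230 104  28  27]
200 282 357 [244 243 243 244 245 248 172  69  29]
```

Call:
servo_tool --pt "0.002 0.001 0.08 -0.002 0 -0.001" --pt "0.002 0.001 0.16 -0.002 0 -0.001" --pt "0.002 0.001 0.24 -0.002 0 -0.001" --pt "0.002 0.001 0.31 -0.002 0 -0.001" --pt "0.002 0.001 0.35 -0.002 0 -0.001" --pt "0.002 0.001 0.37 -0.002 0 -0.001" --pt "0.002 0.001 0.37 -0.002 0 -0.001" --pt "0.002 0.001 0.37 -0.002 0 -0.001"

```text
clock: 26.2
eef_pos: [0.4814, -0.2715, 0.0469]
orientation: [0.998, 0.058, 0.001, 0.001]
wrist_force: [-0.2, -0.4, -1.4]
finger_gap: 0.0289
```

```bash
python3 st.py; python3 - <<'E'
from h import *
go([.4814,-.2702,.0396],down(6.8))
E
```

```text
26.2 [ 0.4814 -0.2715  0.0469] mixer x 0.5219 y -0.1819 F mixer x -0.14 y -0.40 z -1.39 T [0.01 0.01 0.03] xaxis [0.9932 0.1162 0.0021]
row [0.0005, -0.0064, 0.0364, 0.0015, -0.002, -0.0021]
```

Call:
servo_tool --pt "0 -0.003 0.01 0 0 0" --pt "0 -0.004 0.02 0 0 0" --pt "0 -0.004 0.025 0 0 0" --pt "0 -0.004 0.025 0 0 0" --pt "0 -0.004 0.025 0 0 0"

```text
clock: 26.62
eef_pos: [0.4808, -0.2708, 0.041]
orientation: [0.998, 0.058, 0.001, 0.0]
wrist_force: [-0.1, 0.0, -2.2]
finger_gap: 0.0288
```

```bash
python3 st.py
```

```text
26.6167 [ 0.4808 -0.2708  0.041 ] mixer x 0.5211 y -0.1814 F mixer x -0.07 y 0.02 z -2.22 T [0.03 0.02 0.03] xaxis [0.9933 0.1154 0.0011]
```

Call:
servo_tool --pt "0 0 0.004 0 0 0" --pt "0 0 0.006 0 0 0" --pt "0 0 0.006 0 0 0" --pt "0 0 0.006 0 0 0"

```text
clock: 26.95
eef_pos: [0.4809, -0.2709, 0.0398]
orientation: [0.998, 0.058, 0.001, 0.0]
wrist_force: [-0.2, -0.5, -1.8]
finger_gap: 0.0286
```

```bash
python3 st.py
```

```text
26.95 [ 0.4809 -0.2709  0.0398] mixer x 0.5212 y -0.1814 F mixer x -0.11 y -0.55 z -1.81 T [-0.02 -0.    0.06] xaxis [0.9933 0.1155 0.0012]
```

No contact yet, so I'll continue in 0.5–1 mm steps.

Call:
servo_tool --pt "0 0 0.003 0 0 0" --pt "0 0 0.005 0 0 0" --pt "0 0 0.005 0 0 0" --pt "0 0 0.005 0 0 0"

```text
clock: 27.28
eef_pos: [0.481, -0.2711, 0.0393]
orientation: [0.998, 0.058, 0.001, 0.001]
wrist_force: [-0.9, -1.0, 6.1]
finger_gap: 0.0288
```

```bash
python3 st.py
```

```text
27.2833 [ 0.481  -0.2711  0.0393] mixer x 0.5214 y -0.1816 F mixer x -0.73 y -1.19 z 6.11 T [-0.19  0.28  0.17] xaxis [0.9933 0.1156 0.0017]
```

Call:
servo_tool --pt "0 0 0.002 0 0 0" --pt "0 0 0.004 0 0 0" --pt "0 0 0.004 0 0 0" --pt "0 0 0.004 0 0 0"

```text
clock: 27.62
eef_pos: [0.481, -0.2712, 0.0391]
orientation: [0.998, 0.058, 0.001, 0.001]
wrist_force: [-3.8, -0.0, 12.1]
finger_gap: 0.0287
```

```bash
python3 st.py
```

```text
27.6167 [ 0.481  -0.2712  0.0391] mixer x 0.5214 y -0.1817 F mixer x -3.74 y -0.70 z 12.11 T [-0.05  0.62  0.21] xaxis [0.9933 0.1157 0.0018]
```

Call:
servo_tool --pt "0 0 -0.004 0 0 0" --pt "0 0 -0.005 0 0 0" --pt "0 0 -0.005 0 0 0" --squeeze 8

```text
clock: 27.87
eef_pos: [0.4811, -0.2711, 0.0391]
orientation: [0.998, 0.058, 0.001, 0.001]
wrist_force: [0.4, -2.9, 2.2]
finger_gap: 0.0294
```

```bash
python3 st.py
```

```text
27.8667 [ 0.4811 -0.2711  0.0391] mixer x 0.5215 y -0.1816 F mixer x 0.90 y -2.76 z 2.24 T [-0.45 -0.12 -0.01] xaxis [0.9933 0.1153 0.0019]
```

Call:
servo_tool --pt "0 0 0 0 0 0" --pt "0 0 0 0 0 0" --pt "0 0 0 0 0 0" --pt "0 0 0 0 0 0" --pt "0 0 0 0 0 0" --hand 0

```text
clock: 28.28
eef_pos: [0.4807, -0.2705, 0.0387]
orientation: [0.998, 0.058, 0.0, -0.0]
wrist_force: [-0.5, 0.3, 0.4]
finger_gap: 0.044
```

Call:
servo_tool --pt "0 0 -0.05 0 0 0" --pt "0 0 -0.15 0 0 0" --pt "0 0 -0.3 0 0 0" --pt "0 0 -0.5 0 0 0" --pt "0 0 -0.7 0 0 0" --pt "0 0 -0.9 0 0 0" --pt "0 0 -0.9 0 0 0"

```text
clock: 28.87
eef_pos: [0.4824, -0.272, 0.2275]
orientation: [0.998, 0.058, 0.005, 0.005]
wrist_force: [0.4, 0.7, 0.7]
finger_gap: 0.0439
```

Call:
servo_tool --pt "-0.2 -0.1 -0.1 0 0 0" --pt "-0.4 -0.2 -0.2 0 0 0" --pt "-0.4 -0.2 -0.2 0 0 0" --pt "-0.4 -0.2 -0.2 0 0 0"

```text
clock: 29.2
eef_pos: [0.3951, -0.2396, 0.261]
orientation: [0.998, 0.057, 0.002, 0.001]
wrist_force: [-0.1, 0.4, 0.3]
finger_gap: 0.044
```

```bash
python3 st.py; python3 - <<'E'
from h import *
import pickle
w=cam("wrist"); t=cam("top"); pickle.dump((w,t),open("end.pkl","wb"))
g=w[0].max(2); m=(g<60).astype(np.uint8); n,l,st,ce=cv2.connectedComponentsWithStats(m)
for i in range(1,n):
    if st[i,4]>300:
        v,u=np.nonzero(l==i); P=np.array([onz(w,x,y,.0336)[:2]*1000 for x,y in zip(u,v)],np.float32); r=cv2.minAreaRect(P); print(st[i].tolist(),np.round(r[0],1),np.round(r[1],1),round(r[2],1))
a=w[0][0:300]; b=cv2.resize(t[0][60:290,160:480],(640,460))[0:290]
save("end.png",np.vstack([a,b]))
E
```

```text
29.2 [ 0.3951 -0.2396  0.261 ] mixer x 0.4312 y -0.1658 F mixer x -0.20 y 0.35 z 0.27 T [ 0.03 -0.05  0.04] xaxis [0.9934 0.1147 0.003 ]
[346, 0, 25, 174, 1277] [ 476.6 -261.7] [166.6  20.5] 1.1
[108, 24, 65, 99, 2942] [467.6 -53.7] [ 27.4 101.6] 64.9
[0, 231, 640, 169, 64238] [ 206.7 -265. ] [237.  840.5] 6.4
```

View pics/end.png

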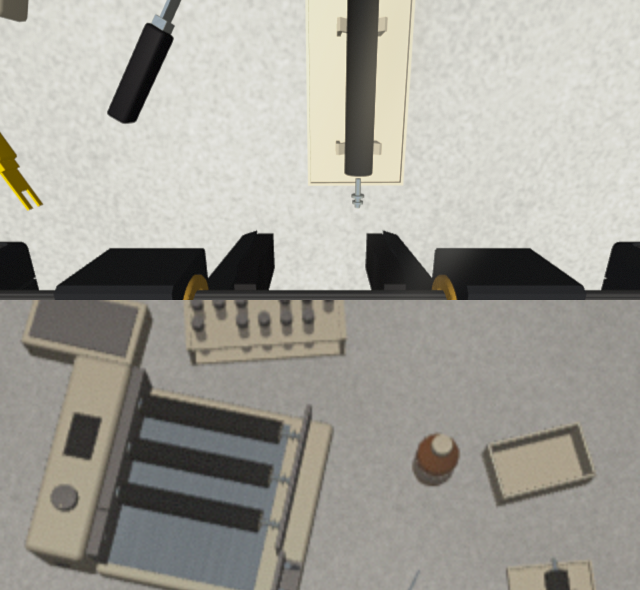

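The last picture shows the roller lying in both V-rests, with its sprung end at about (358,175) and the tray edge at v≈183. The fork is on the bench and the other objects are in place. One numeric check of centring and levelness before handing in.

```bash
python3 - <<'E'
from h import *
import pickle
w,t=pickle.load(open("end.pkl","rb")); d=np.array([np.cos(np.radians(6.8)),np.sin(np.radians(6.8))]); C=np.array([.4814,-.2702]); n=np.array([-d[1],d[0]])
for nm,c,u,v,z in [("spr end w",w,358,176,.0336),("tray edge w",w,356,183,.010)]:
    q=onz(c,u,v,z)[:2]-C; print(nm,q@d,q@n)
g=t[0].max(2).astype(int); u,v=proj(t,np.r_[C,.0486]).round().astype(int)
m=(g[170:300,420:470]<70).astype(np.uint8); k,l,st,ce=cv2.connectedComponentsWithStats(m); i=1+st[1:,4].argmax(); vv,uu=np.nonzero(l==i)
P=np.array([onz(t,x+420,y+170,.045)[:2] for x,y in zip(uu,vv)])-C; print("top: along",(P@d).min(),(P@d).max(),"across",(P@n).mean(), "slope",np.degrees(np.polyfit(P@d,P@n,1)[0]))
E
```

```text
spr end w -0.09077302300997116 -0.002644151921608504
tray edge w -0.10429046324392892 -0.0033909529786302264
top: along -0.092168299354508 0.08909587252067247 across 0.00794401287822847 slope -21.344255602797258
```

```bash
python3 -c "
from h import *
print(job_done(), state()['clock'])"
```

```text
the job is handed in; nothing more can be done
the job is handed in; nothing more can be done
```

The front roller is out of the mixer and lying in both V-rests of the drying cradle. I handed the job in just after 29.2 s of the 72 s allowed; no verdict was reported.

- **Spindle:** I slid the black fork into the groove without contact forces and pressed the spindle in about 6 mm at roughly 4–5 N. I then lifted that end above the bearing plate and let it rest on the plate's top edge.
- **Fork:** It is back on the bench where it first lay. The wrist camera confirmed this after release.
- **Roller:** I gripped it at the middle and raised its sprung end a little more so the flanges cleared the plate. Then I drew it 16 mm out of the socket with no resistance and carried it level to the cradle.

**Last checks**
- **Centring:** the roller is within about 2–3 mm of the cradle's centre along its length, in both cameras.
- **Level:** I judged this only from the last picture, where the roller sits in both rests.
- **Surroundings:** the bottle and reservoir look untouched in the last picture. The timer was outside that view and was not rechecked.

**Doubtful points**
- **Force at set-down:** it reached about 12 N for a moment, against roughly 2 N of roller weight, before I backed off and released.
- **Sideways fit:** the top camera's sideways figures (7.9 mm offset, 21° slope) disagreed with the wrist view, which shows the roller in both rests. I put them down to other dark pixels in the mask and did not resolve it.

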